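Release the stone balls into the dispenser's catch tray

ROBOT

A 6-joint arm with a two-finger parallel gripper is mounted at the origin on a cart in front of the work surface, level with it; the furniture and walls round the work are solid. World frame = base frame: x ahead of the robot, y to its left, z up, the work surface at z = 0. Lengths are in m, angles in rad, forces in N, time in s.
With the tool pointing down it reaches from about 0.375 to 0.9 m from the base axis. Payload 3.1 kg.
Tool frame: the origin (TCP) lies at the very end of the fingers, on their centre line; the grasp point (between the pads) lies 19 mm behind it; z points along the fingers, y is the line along which they close (so a half turn about z gives the same grasp; the last joint's range is limited). The gripper opens to 87 mm and grips with 3 to 60 N. Pads are 19 mm wide; open, the fingers measure 117 mm over their backs; the gripper's body (75 mm by 190 mm) begins 51 mm behind the grasp point.
Start: joints at [1.073, 0.527, 1.433, -0, 1.181, -0.178], TCP at [0.196, 0.593, 0.223] pointing down, gripper open.
Joint ranges: [-3.08, 3.08], [-0.75, 2.2], [0.22, 2.44], [-1.43, 4.57], [0, 2.65], [-2.85, 2.85]. Speed limits (rad/s): [2.79, 2.79, 3.14, 3.14, 3.14, 3.14].

INTERFACE

Orientations are given as a unit quaternion [x, y, z, w].
In Python, from rig import status, viewer, robot gives the robot as it stands.
- The arm moves only by the tool arm_command, never from a script. Its arguments are lists of equal length, an entry for each row: "delta_rot": the turn, a rotation vector about the tool's x, y, z in degrees, a list of three; "delta_pos": the shift along the tool's x, y, z in m, a list of three; "gripper": the closure, from -1 (fully open) to 1 (shut). In form: {"delta_rot": [[rx, ry, rz], ...], "delta_pos": [[dx, dy, dz], ...], "gripper": [gripper, ...]}. A call has 1 to 12 rows; each row is the pose to reach, as a shift and turn from the pose commanded when the call began, along the tool's axes at that moment; what a row does not reach only later rows make up. A row lasts 1/12 s, in which the tool goes at most 41.7 mm and 7.16 degrees, less where a joint would pass 70% of its speed; a pose out of reach is approached as far as the arm can. A call with a gripper value outside its range is refused whole. The fingers move at their own pace and stop on an object; "grip_force" is the grip in N (left out, the last holds). Time passes only in rows, so rows that repeat a pose let the fingers close. It gives the time, the measured TCP pose, the force, the opening and the grip force at its end, in the units of the state.
- status.get_obs(): the state, without advancing time (a new reading comes with each control period).
- viewer.camera(name): name is "side" or "top"; returns a dict with "pixels" (400x640x3 uint8, blue, green, red), "fx", "fy", "cx", "cy" (pixels), "pose" (4x4, takes a point from camera to world coordinates). Camera axes: x right, y down, z forward; pixel columns grow to the right and rows downward; lengths in m; the calibration is good to about 2 mm. A picture is of the moment at which its call begins. There is no depth.
- robot.hand_in(): hands the job in; it is judged then, once.
The state is a dict: "time": time; "q": joint angles; "joint_velocities": joint speeds; "joint_torque": joint torques, N m; "position": TCP position; "tool_rot": TCP orientation; "ft_force": force on the tool from outside, world axes, zero at the start; "moment": the same for the moment, N m; "grip_width": finger opening in m; "grip_force": force on a finger pad.
Only numpy, scipy, OpenCV 4.12 (cv2) and the standard library are available. Lean on these libraries where they do the work, as an engineer would, in place of code of your own. Each camera call takes 0.05 s, during which the arm holds its last target. There are 200 camera calls.

TASK

Pick up the blue catch tray by its black grip and seat it on the dispenser's base under the spout, open box to the rear, so that the two holes in its steel flange drop over the two brass studs and it lies flat. Only then pull the stiff gate out by its red grip to 40 mm from fully shut, where the red line across it just comes out at the front edge of its guide, so that the three stone balls drop into the tray. Leave the tray seated, the gate standing at 40 mm, and do not disturb the jar and the glue bottle.

Things in the scene. Friction and masses are not known exactly. Their poses are not given: they have to be found in the camera images.
- dispenser: Grey and aluminium funnel dispenser, fixed on the table. Origin: on the table, straight below the middle of its gate opening; +x points to its rear (away from the pulling side), +z up. Steel base plate 250 x 130 x 6 mm (top 6 mm above the table), from x = -145 to +105 mm, column at the rear. The spout's lower edge is at least 70 mm above the table. Its gate slides out to -x.
- rim_front (a point): Foremost point of the funnel's round rim (132 mm across), at its lower edge, 222 mm above the table and 66 mm in front of the dispenser's origin; the rim is 53 mm high. It overhangs the gate's grip, so a tool reaching either grip at the dispenser must be tilted about 25 to 40 degrees, wrist towards the dispenser's -x.
- stud0 (a point): Top of the left (+y) brass stud on the dispenser's base: 10 mm across, 8 mm tall above the base plate, bevelled top (14 mm above the table); 85 mm in front (-x) of the dispenser's origin and 42 mm to its +y side.
- stud1 (a point): Top of the right (-y) brass stud, same size, 85 mm in front of the dispenser's origin and 42 mm to its -y side.
- tray: Loose catch tray, about 0.25 kg: blue open box 98 x 110 x 45 mm high, walls 4 mm, with a flat steel flange 116 mm wide, 6 mm thick, reaching forward (-x) to x = -153 mm. Origin: centre of the box's underside; +x points from grip to box, +z up. Seated, its origin is 6 mm above the dispenser's and their axes agree. Its centre of mass is about 65 mm behind (+x) the grip.
- tray_grip (a point): Centre of the tray's black grip: a block 12 mm thick (along the tray's y), 26 mm deep, 48 mm long and leaning 30 degrees towards the front (-x). The point lies 30 mm up the grip: at x = -143, y = 0, z = 32 mm in the tray's frame. Grip it across its 12 mm thickness.
- hole0 (a point): Centre of the left (+y) hole in the tray's flange, at the flange's top face (6 mm above the tray's underside): 16 mm across, right through; x = -85, y = +42 mm in the tray's frame. Goes over stud0.
- hole1 (a point): Centre of the right (-y) hole, same size; x = -85, y = -42 mm in the tray's frame. Goes over stud1.
- gate_grip (a point): Centre of the gate's red grip: a block 12 mm thick (along the dispenser's y), 26 mm deep, 48 mm long, leaning 30 degrees from vertical towards the front (-x); the point is 30 mm up it. Grip it across its 12 mm thickness. Shut, it is 91 mm in front of the dispenser's origin and 156 mm above the table; it moves with the gate.
- gate (a joint): How far the gate is drawn out, m: 0 shut, at most 0.06; wanted 0.040 (within 4 mm). A steel plate 70 mm wide, it slides out to the dispenser's -x, rising at 12 degrees. Stiff: takes 9 to 12 N to move, stays where left. Starts 0 to 6 mm open, too little for a ball. A red line across it is level with the front edge of its guide (an aluminium bar) at 0.040.
- ball0_center (a point): Centre of the white marble stone ball, 26 mm across, 24 g, loose; it lies on the gate inside the dispenser until the gate is opened more than about 27 mm.
- ball1_center (a point): Centre of the terracotta stone ball, 26 mm across, 24 g, loose; it lies on the gate inside the dispenser until the gate is opened more than about 27 mm.
- ball2_center (a point): Centre of the blue stone ball, 26 mm across, 24 g, loose; it lies on the gate inside the dispenser until the gate is opened more than about 27 mm.
- jar: Bystander: orange pill jar with white cap, 48 mm across, 78 mm tall, loose; origin at the centre of its foot.
- glue: Bystander: small black glue bottle with blue cap, 23 x 30 x 88 mm, loose; origin at the centre of its foot.

How it is judged:
By the outcome, as a careful person would: the job done as asked, in the order asked, and still so for the second after the job is handed in, with the robot touching nothing.
It also fails if it takes over 48 s, if anything falls off the work surface, if the arm or the gripper's body presses on something with over 40 N, if the wrist force passes 120 N, or if a joint passes its speed limit or range.

## Working session

There is one attempt and no reset: what is moved stays moved. The work goes in short steps, Python scripts to look and compute and a tool call to move; the robot and the scene stay as the last step left them, time stands still between calls to the robot, and variables do not carry over. Pictures are saved under pics/ and viewed, at most 10 in all, crops included, and the job is handed in when it is done.

Besides the shell and the picture viewer there is one more tool, called as name(argument=value, ...) on one line, values as JSON. arm_command: Moves the arm, as the interface text tells. Its arguments: {"type":"object","properties":{"delta_rot":{"type":"array","items":{"type":"array","items":{"type":"number"}}},"delta_pos":{"type":"array","items":{"type":"array","items":{"type":"number"}}},"gripper":{"type":"array","items":{"type":"number"}},"grip_force":{"type":"number"}},"required":["delta_rot","delta_pos","gripper"]}

```bash
mkdir -p pics; ls
python3 - <<'E'
from rig import status, viewer, robot
import cv2,numpy as np
o=status.get_obs(); print(o)
for n in("side","top"):
    c=viewer.camera(n); cv2.imwrite(f"pics/{n}0.png",c["pixels"]); print(n,c["fx"],c["fy"],c["cx"],c["cy"],np.round(c["pose"],4).tolist())
E
```

```text
pics
{'time': 0.0, 'q': array([ 1.07246664e+00,  5.28475225e-01,  1.43387390e+00,  5.00717906e-06,
        1.18137623e+00, -1.78484688e-01]), 'joint_velocities': array([-0.00195778,  0.00113018,  0.00045549,  0.00015459, -0.0014389 ,
       -0.00031389]), 'joint_torque': array([-5.86665665e-04, -4.40046072e+01, -1.76592368e+01,  6.32880698e-02,
        5.80169039e-02, -1.37685188e-04]), 'position': array([0.19612775, 0.59267951, 0.22157509]), 'tool_rot': array([ 1.59242547e-01,  9.87238914e-01, -1.00510158e-03, -3.56195573e-04]), 'ft_force': array([-0.28002306, -1.02049919,  0.50018903]), 'moment': array([ 0.01688157, -0.05416103, -0.00490539]), 'grip_force': 0.0, 'grip_width': 0.08682689630901978}
side 379.378469798972 379.378469798972 321.5852047011008 200.70177784901048 [[0.9723, -0.0782, 0.2201, 0.3642], [-0.2332, -0.3793, 0.8954, -0.9496], [0.0135, -0.922, -0.387, 0.5451], [0.0, 0.0, 0.0, 1.0]]
top 416.8809232884932 416.8809232884932 320.0778584556747 197.85726206789647 [[-0.028, -0.9815, 0.1893, 0.4172], [-0.9996, 0.0257, -0.0148, -0.0041], [0.0097, -0.1896, -0.9818, 1.1833], [0.0, 0.0, 0.0, 1.0]]
```

View pics/side0.png

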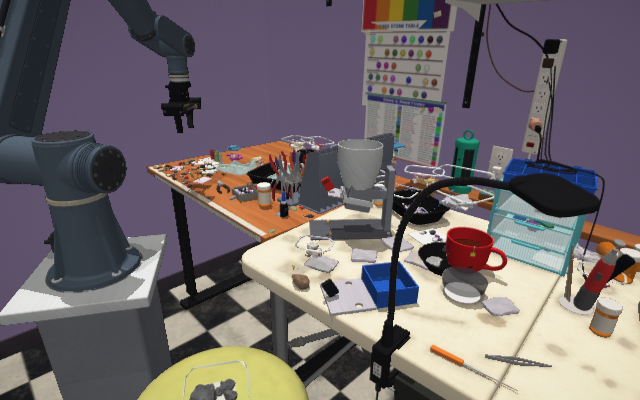

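View pics/top0.png

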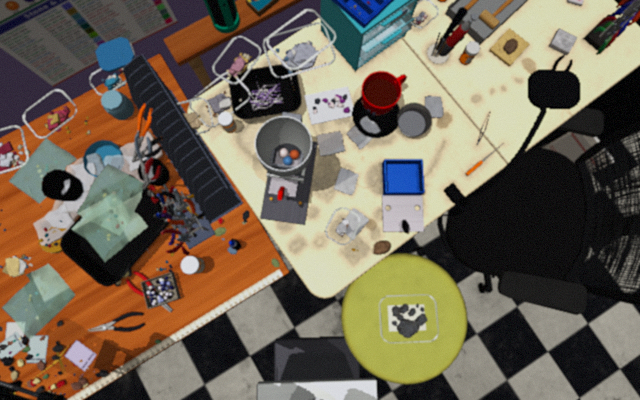

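Side view: tray at about (365,290) with black grip (330,289), dispenser at (360,190), jar (264,195), glue (284,205). Top view: tray box (403,177), grip (405,227), dispenser funnel (284,143), red grip (281,192), base front (285,213). I'll enlarge for measuring.

Run:
```python
import cv2,numpy as np
t=cv2.imread("pics/top0.png"); s=cv2.imread("pics/side0.png")
def tick(im,x0,y0,k,st=10):
    for x in range(x0,x0+im.shape[1]//k,st): cv2.line(im,((x-x0)*k,0),((x-x0)*k,8 if x%50 else 18),(0,255,0),1)
    for y in range(y0,y0+im.shape[0]//k,st): cv2.line(im,(0,(y-y0)*k),(8 if y%50 else 18,(y-y0)*k),(0,255,0),1)
    return im
c=lambda im,x,y,w,h,k: tick(cv2.resize(im[y:y+h,x:x+w],None,fx=k,fy=k,interpolation=cv2.INTER_CUBIC),x,y,k)
cv2.imwrite("pics/t1.png",c(t,240,110,200,140,4))
cv2.imwrite("pics/s1.png",c(s,290,130,140,190,3)) if 0 else cv2.imwrite("pics/s1.png",np.hstack([c(s,290,120,130,125,4)[:500,:400],c(s,310,250,100,125,4)[:500]]))
```

```text
(no output)
```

View pics/t1.png

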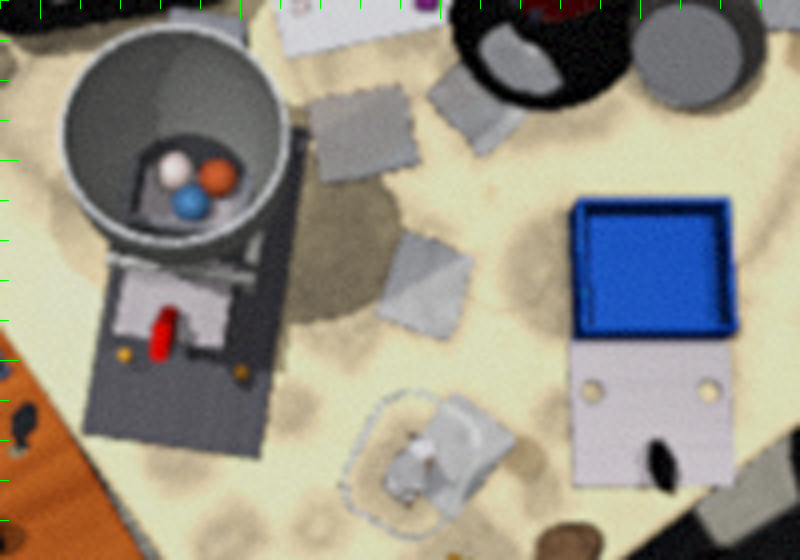

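View pics/s1.png

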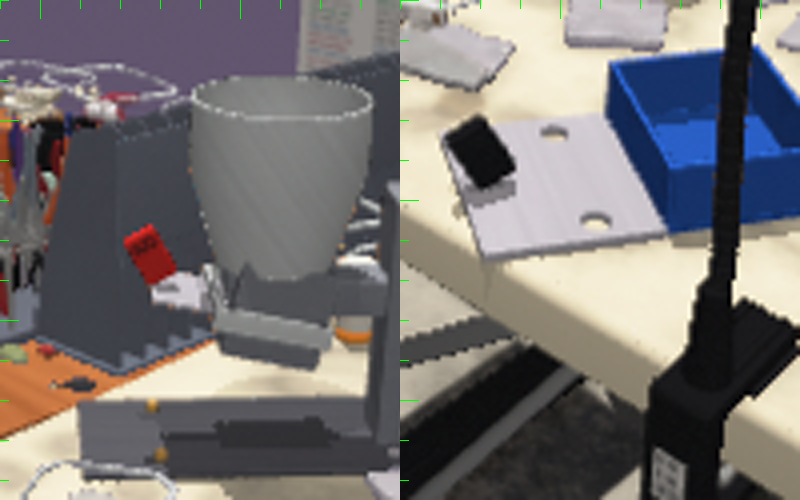

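```bash
cat > h.py <<'E'
import numpy as np
from scipy.optimize import least_squares
from scipy.spatial.transform import Rotation as R
C={"side":(379.378,321.585,200.702,np.array([[0.9723,-0.0782,0.2201,0.3642],[-0.2332,-0.3793,0.8954,-0.9496],[0.0135,-0.922,-0.387,0.5451]])),
"top":(416.881,320.078,197.858,np.array([[-0.028,-0.9815,0.1893,0.4172],[-0.9996,0.0257,-0.0148,-0.0041],[0.0097,-0.1896,-0.9818,1.1833]]))}
def proj(n,P):
    f,cx,cy,M=C[n]; p=(np.asarray(P)-M[:,3])@M[:,:3]
    return np.array([cx,cy])+f*p[...,:2]/p[...,2:]
def w(L,pose,z0=0):
    L=np.asarray(L,float)/1000; x,y,a=pose; c,s=np.cos(a),np.sin(a)
    return np.stack([x+c*L[...,0]-s*L[...,1],y+s*L[...,0]+c*L[...,1],z0+L[...,2]],-1)
def fit(picks,x0,z0=0):
    f=lambda v:np.concatenate([proj(n,w(l,v,z0))-p for n,l,p in picks])
    r=least_squares(f,x0,loss="soft_l1",x_scale=[.1,.1,.3]); return r.x,f(r.x).reshape(-1,2)
E
python3 - <<'E'
from h import *
T=lambda X,Y:(240+X/4,110+Y/4); S=lambda X,Y:(290+X/4,120+Y/4); U=lambda X,Y:(310+(X-400)/4,250+Y/4)
D=[("top",(-145,65,6),T(83,433)),("top",(-145,-65,6),T(259,459)),("top",(-85,42,14),T(124,354)),("top",(-85,-42,14),T(242,373)),
("side",(-85,42,14),S(152,405)),("side",(-85,-42,14),S(161,454)),("side",(-145,65,6),S(78,402)),("side",(-145,-65,6),S(85,474)),("top",(-94,0,160),T(163,335)),("side",(-94,0,156),S(150,253))]
Y=[("top",(-153,58,6),T(572,485)),("top",(-153,-58,6),T(733,485)),("top",(-85,42,6),T(592,391)),("top",(-85,-42,6),T(709,391)),
("top",(49,55,45),T(573,198)),("top",(49,-55,45),T(733,199)),("top",(-49,55,45),T(573,337)),("top",(-49,-55,45),T(737,333)),
("side",(-85,42,6),U(554,131)),("side",(-85,-42,6),U(596,220)),("side",(-49,-55,45),U(668,168)),("side",(-49,55,45),U(609,63)),("side",(-143,0,32),U(479,152)),("top",(-143,0,32),T(660,465))]
for P,x0 in((D,(.55,.1,0)),(Y,(.45,-.2,0))):
    v,e=fit(P,x0); print(np.round(v[:2],4),np.degrees(v[2])); print(np.round(e,1).tolist())
    print("grip",w((-143,0,32),v) , w((-91,0,156),v))
from rig import viewer
E
```

```text
[0.7229 0.061 ] -9.815817512813252
[[-0.4, -0.5], [0.7, -0.5], [0.5, -0.7], [0.1, -1.2], [-0.7, -1.0], [-0.8, -1.1], [-1.1, -0.8], [-1.4, 0.2], [0.6, -1.1], [-1.2, 0.2]]
grip [0.58197637 0.0853689  0.032     ] [0.63321514 0.07650386 0.156     ]
[ 0.6955 -0.26  ] -1.37566927456331
[[0.2, -0.3], [0.8, -0.4], [0.0, -0.5], [-0.0, -0.5], [0.9, -1.1], [-0.4, -1.4], [2.0, -2.0], [0.3, -1.1], [-1.3, 0.2], [-1.6, -0.3], [-1.1, -0.2], [-1.6, -1.0], [-1.7, -1.1], [0.4, -0.0]]
grip [ 0.55253793 -0.25653027  0.032     ] [ 0.60452294 -0.25777866  0.156     ]
```

```bash
cat >> h.py <<'E'
DISP=np.array([0.7229,0.061,np.radians(-9.8)]); TRAY=np.array([0.6955,-0.26,np.radians(-1.4)])
def rot(yaw,tilt): # tilt deg, wrist towards local -x
    c,s=np.cos(np.radians(tilt)),np.sin(np.radians(tilt))
    return R.from_euler("z",yaw)*R.from_matrix(np.array([[-c,0,-s],[0,1,0],[s,0,-c]]).T)
def delta(g,Rg,back=0,o=None):
    "g = grasp point world, back = retreat along tool z"
    from rig import status
    o=o or status.get_obs(); R0=R.from_quat(o["tool_rot"]); z=Rg.apply([0,0,1])
    t=np.asarray(g)+z*(.019-back)
    print("rot",np.round(np.degrees((R0.inv()*Rg).as_rotvec()),2).tolist(),"pos",np.round(R0.inv().apply(t-o["position"]),4).tolist(),"tcp goal",np.round(t,4))
E
python3 - <<'E'
from h import *
for p,z in(((193,265),.078),((235,244),.088)):
    f,cx,cy,M=C["top"]; d=M[:,:3]@[(p[0]-cx)/f,(p[1]-cy)/f,1]; print(M[:,3]+d*(z-M[2,3])/d[2])
Rg=rot(TRAY[2],30); g=w((-144,0,34),TRAY); print(g)
delta((0.40,.2,.3),rot(0.1,15)); delta(g,Rg,.1)
E
```

```text
[0.46048135 0.31601521 0.078     ]
[0.51136122 0.20524946 0.088     ]
[ 0.55154299 -0.25648177  0.034     ]
rot [-3.25, -14.82, -23.9] pos [-0.3215, -0.3068, -0.0595] tcp goal [0.4049 0.2005 0.2816]
rot [-4.53, -29.81, -16.51] pos [-0.5657, -0.706, 0.1187] tcp goal [ 0.5111 -0.2555  0.1041]
```

arm_command(delta_rot=[[-3, -15, -24], [-3, -15, -24], [-3, -15, -24], [-3, -15, -24], [-3, -15, -24], [-3, -15, -24], [-3, -15, -24], [-3, -15, -24], [-3, -15, -24], [-3, -15, -24], [-3, -15, -24], [-3, -15, -24]], delta_pos=[[-0.32, -0.305, -0.06], [-0.32, -0.305, -0.06], [-0.32, -0.305, -0.06], [-0.32, -0.305, -0.06], [-0.32, -0.305, -0.06], [-0.32, -0.305, -0.06], [-0.32, -0.305, -0.06], [-0.32, -0.305, -0.06], [-0.32, -0.305, -0.06], [-0.32, -0.305, -0.06], [-0.32, -0.305, -0.06], [-0.32, -0.305, -0.06]], gripper=[-1, -1, -1, -1, -1, -1, -1, -1, -1, -1, -1, -1], grip_force=50)

```text
time: 1.1
position: [0.4075, 0.1992, 0.2836]
tool_rot: [-0.047, 0.99, 0.004, 0.134]
ft_force: [0.4, -0.3, -0.0]
grip_width: 0.0871
grip_force: 0.0
```

Run:
```python
from h import *
delta(w((-144,0,34),TRAY),rot(TRAY[2],30),.1)
```

```text
rot [2.38, -14.59, 6.39] pos [-0.01, -0.4615, 0.1911] tcp goal [ 0.5111 -0.2555  0.1041]
```

arm_command(delta_rot=[[2.4, -14.6, 6.4], [2.4, -14.6, 6.4], [2.4, -14.6, 6.4], [2.4, -14.6, 6.4], [2.4, -14.6, 6.4], [2.4, -14.6, 6.4], [2.4, -14.6, 6.4], [2.4, -14.6, 6.4], [2.4, -14.6, 6.4], [2.4, -14.6, 6.4], [2.4, -14.6, 6.4], [2.4, -14.6, 6.4]], delta_pos=[[-0.01, -0.46, 0.19], [-0.01, -0.46, 0.19], [-0.01, -0.46, 0.19], [-0.01, -0.46, 0.19], [-0.01, -0.46, 0.19], [-0.01, -0.46, 0.19], [-0.01, -0.46, 0.19], [-0.01, -0.46, 0.19], [-0.01, -0.46, 0.19], [-0.01, -0.46, 0.19], [-0.01, -0.46, 0.19], [-0.01, -0.46, 0.19]], gripper=[-1, -1, -1, -1, -1, -1, -1, -1, -1, -1, -1, -1])

```text
time: 2.1
position: [0.4936, -0.1009, 0.1835]
tool_rot: [0.013, 0.97, -0.004, 0.243]
ft_force: [1.3, 0.1, 0.7]
grip_width: 0.0874
grip_force: 0.0
```

arm_command(delta_rot=[[0, 0, 0], [0, 0, 0]], delta_pos=[[0, 0, 0], [0, 0, 0]], gripper=[-1, -1])

```text
time: 2.27
position: [0.4952, -0.102, 0.1843]
tool_rot: [0.013, 0.969, -0.005, 0.245]
ft_force: [-0.3, 0.6, 0.3]
grip_width: 0.087
grip_force: 0.0
```

Run:
```python
from h import *
delta(w((-144,0,34),TRAY),rot(TRAY[2],30))
from rig import viewer
import cv2
s=viewer.camera("side")["pixels"];t=viewer.camera("top")["pixels"]
z=lambda im,x,y:cv2.resize(im[y:y+130,x:x+100],None,fx=4,fy=4,interpolation=cv2.INTER_CUBIC)
cv2.imwrite("pics/g1.png",np.hstack([z(s,290,220),z(t,350,140)]))
```

```text
rot [-0.3, -1.66, -0.11] pos [0.0176, -0.1521, 0.1806] tcp goal [ 0.561  -0.2567  0.0175]
```

View pics/g1.png

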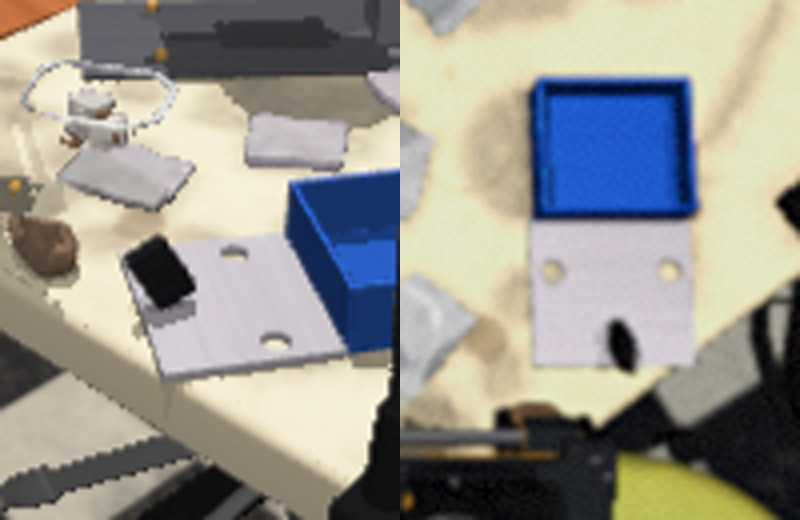

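The tray is clear and unmoved; the gripper is still 15 cm short (speed-limited). I'll continue to the pre-grasp.

arm_command(delta_rot=[[-0.3, -1.7, 0], [-0.3, -1.7, 0], [-0.3, -1.7, 0], [-0.3, -1.7, 0], [-0.3, -1.7, 0], [-0.3, -1.7, 0], [-0.3, -1.7, 0], [-0.3, -1.7, 0], [-0.3, -1.7, 0], [-0.3, -1.7, 0]], delta_pos=[[0.0176, -0.152, 0.1], [0.0176, -0.152, 0.1], [0.0176, -0.152, 0.1], [0.0176, -0.152, 0.1], [0.0176, -0.152, 0.1], [0.0176, -0.152, 0.1], [0.0176, -0.152, 0.1], [0.0176, -0.152, 0.1], [0.0176, -0.152, 0.1], [0.0176, -0.152, 0.1]], gripper=[-1, -1, -1, -1, -1, -1, -1, -1, -1, -1])

```text
time: 3.2
position: [0.5581, -0.2456, 0.1267]
tool_rot: [0.024, 0.975, -0.007, 0.221]
ft_force: [0.1, 0.3, -1.0]
grip_width: 0.0866
grip_force: 0.0
```

Run:
```python
from h import *
delta(w((-144,0,34),TRAY),rot(TRAY[2],30))
from rig import viewer
import cv2
s=viewer.camera("side")["pixels"];t=viewer.camera("top")["pixels"]
z=lambda im,x,y:cv2.resize(im[y:y+130,x:x+100],None,fx=4,fy=4,interpolation=cv2.INTER_CUBIC)
cv2.imwrite("pics/g2.png",np.hstack([z(s,280,210),z(t,350,140)]))
```

```text
rot [-0.89, -4.4, -1.22] pos [0.044, -0.0105, 0.1] tcp goal [ 0.561  -0.2567  0.0175]
```

View pics/g2.png

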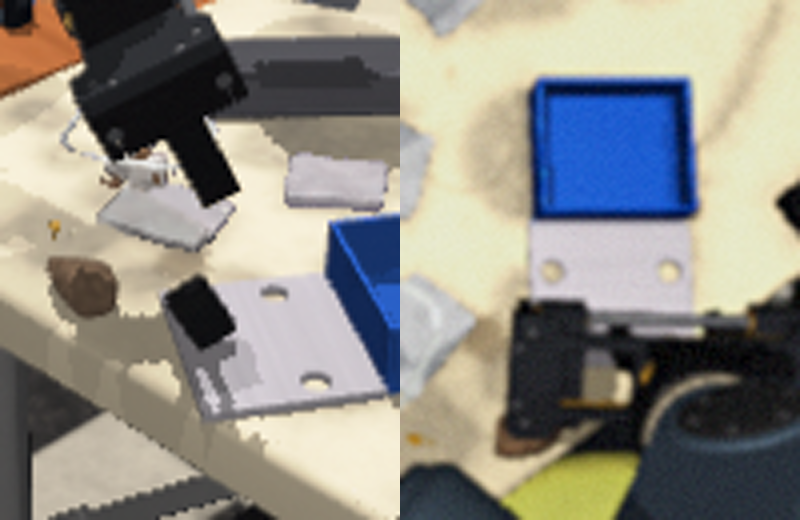

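Run:
```python
from rig import status
o=status.get_obs();print(o["q"],o["joint_velocities"],o["position"],o["tool_rot"])
```

```text
[-0.73857645  0.55269375  1.88423126  0.69282769  0.43933721 -2.85393699] [-1.81973491e-03 -1.74716072e-03 -5.39202401e-03  9.50236964e-05
 -5.58195393e-04 -1.26577502e-03] [ 0.55829899 -0.24597643  0.12696707] [ 0.02423137  0.97475816 -0.00780062  0.22180739]
```

arm_command(delta_rot=[[0, 0, 90], [0, 0, 90], [0, 0, 90], [0, 0, 90], [0, 0, 90], [0, 0, 90], [0, 0, 90], [0, 0, 90], [0, 0, 90], [0, 0, 90], [0, 0, 90], [0, 0, 90]], delta_pos=[[0, 0, -0.02], [0, 0, -0.02], [0, 0, -0.02], [0, 0, -0.02], [0, 0, -0.02], [0, 0, -0.02], [0, 0, -0.02], [0, 0, -0.02], [0, 0, -0.02], [0, 0, -0.02], [0, 0, -0.02], [0, 0, -0.02]], gripper=[-1, -1, -1, -1, -1, -1, -1, -1, -1, -1, -1, -1])

```text
time: 4.3
position: [0.55, -0.246, 0.1454]
tool_rot: [0.684, 0.694, 0.146, 0.168]
ft_force: [0.1, -0.7, 0.3]
grip_width: 0.087
grip_force: 0.0
```

```bash
cat >> h.py <<'E'
_rot=rot
rot=lambda yaw,tilt:_rot(yaw,tilt)*R.from_euler("z",180,degrees=True)
E
python3 - <<'E'
from h import *
from rig import status
print(status.get_obs()["q"])
delta(w((-144,0,34),TRAY),rot(TRAY[2],30),.09)
E
```

```text
[-0.75043381  0.51177358  1.89008166  0.65313853  0.47058992 -1.31325449]
rot [-2.76, 4.09, 92.44] pos [-0.0077, -0.0524, 0.0305] tcp goal [ 0.5161 -0.2556  0.0955]
```

Rotation goes the right way; finish the half turn while moving to the pre-grasp.

arm_command(delta_rot=[[-2.8, 4, 92.4], [-2.8, 4, 92.4], [-2.8, 4, 92.4], [-2.8, 4, 92.4], [-2.8, 4, 92.4], [-2.8, 4, 92.4], [-2.8, 4, 92.4], [-2.8, 4, 92.4], [-2.8, 4, 92.4], [-2.8, 4, 92.4], [-2.8, 4, 92.4], [-2.8, 4, 92.4]], delta_pos=[[-0.0077, -0.0524, 0.0305], [-0.0077, -0.0524, 0.0305], [-0.0077, -0.0524, 0.0305], [-0.0077, -0.0524, 0.0305], [-0.0077, -0.0524, 0.0305], [-0.0077, -0.0524, 0.0305], [-0.0077, -0.0524, 0.0305], [-0.0077, -0.0524, 0.0305], [-0.0077, -0.0524, 0.0305], [-0.0077, -0.0524, 0.0305], [-0.0077, -0.0524, 0.0305], [-0.0077, -0.0524, 0.0305]], gripper=[-1, -1, -1, -1, -1, -1, -1, -1, -1, -1, -1, -1])

```text
time: 5.3
position: [0.5162, -0.2562, 0.0956]
tool_rot: [0.966, 0.047, 0.256, 0.018]
ft_force: [-0.2, 0.0, -0.4]
grip_width: 0.087
grip_force: 0.0
```

Run:
```python
from h import *
from rig import status
print(status.get_obs()["q"])
delta(w((-144,0,34),TRAY),rot(TRAY[2],30))
```

```text
[-0.85879041  0.60545632  2.01670859  1.19882387  0.40620015 -0.48318445]
rot [-0.12, 0.31, 6.89] pos [0.0003, -0.0004, 0.09] tcp goal [ 0.561  -0.2567  0.0175]
```

arm_command(delta_rot=[[-0.1, 0.3, 6.9], [-0.1, 0.3, 6.9], [-0.1, 0.3, 6.9], [-0.1, 0.3, 6.9], [-0.1, 0.3, 6.9], [-0.1, 0.3, 6.9], [-0.1, 0.3, 6.9], [-0.1, 0.3, 6.9]], delta_pos=[[0, 0, 0], [0, 0, 0.02], [0, 0, 0.04], [0, 0, 0.06], [0, 0, 0.08], [0, 0, 0.09], [0, 0, 0.09], [0, 0, 0.09]], gripper=[-1, -1, -1, -1, -1, -1, -1, -1])

```text
time: 5.97
position: [0.5607, -0.2569, 0.0168]
tool_rot: [0.966, -0.009, 0.258, 0.003]
ft_force: [0.1, 0.1, -0.2]
grip_width: 0.0869
grip_force: 0.0
```

Run:
```python
from h import *
from rig import viewer,status
print(status.get_obs()["q"])
delta(w((-144,0,34),TRAY),rot(TRAY[2],30))
import cv2
s=viewer.camera("side")["pixels"];t=viewer.camera("top")["pixels"]
z=lambda im,x,y:cv2.resize(im[y:y+130,x:x+100],None,fx=4,fy=4,interpolation=cv2.INTER_CUBIC)
cv2.imwrite("pics/g3.png",np.hstack([z(s,290,220),z(t,350,140)]))
```

```text
[-0.78876416  0.79340534  1.94538449  1.54356989  0.35374073 -0.67051244]
rot [-0.08, 0.08, 0.34] pos [0.0007, -0.0001, -0.0005] tcp goal [ 0.561  -0.2567  0.0175]
```

View pics/g3.png

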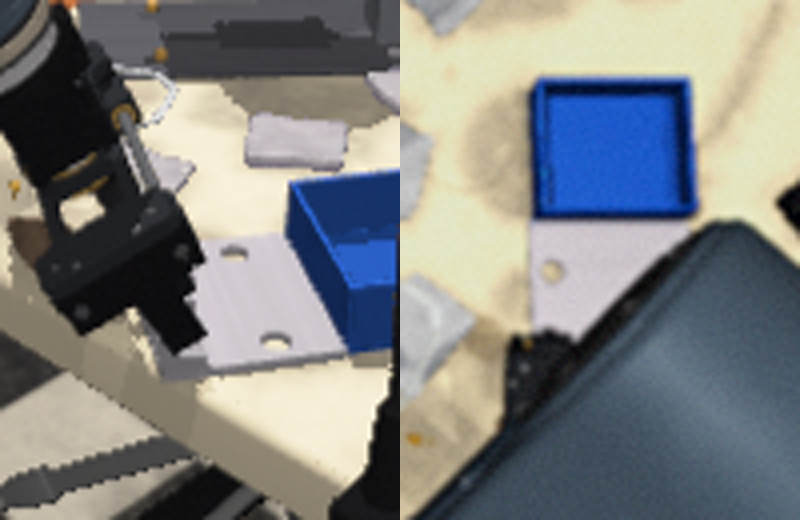

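Fingers straddle the black grip (side view (330,305)), no contact. Close.

arm_command(delta_rot=[[0, 0, 0], [0, 0, 0], [0, 0, 0], [0, 0, 0], [0, 0, 0], [0, 0, 0], [0, 0, 0], [0, 0, 0], [0, 0, 0], [0, 0, 0]], delta_pos=[[0, 0, 0], [0, 0, 0], [0, 0, 0], [0, 0, 0], [0, 0, 0], [0, 0, 0], [0, 0, 0], [0, 0, 0], [0, 0, 0], [0, 0, 0]], gripper=[1, 1, 1, 1, 1, 1, 1, 1, 1, 1], grip_force=60)

```text
time: 6.9
position: [0.5608, -0.2576, 0.0168]
tool_rot: [0.966, -0.009, 0.258, 0.004]
ft_force: [-0.4, 0.2, 0.1]
grip_width: 0.0281
grip_force: 0.0
```

arm_command(delta_rot=[[0, 0, 0], [0, 0, 0], [0, 0, 0], [0, 0, 0], [0, 0, 0], [0, 0, 0]], delta_pos=[[0, 0, 0], [0, 0, 0], [0, 0, 0], [0, 0, 0], [0, 0, 0], [0, 0, 0]], gripper=[1, 1, 1, 1, 1, 1])

```text
time: 7.4
position: [0.5608, -0.2576, 0.0168]
tool_rot: [0.966, -0.009, 0.258, 0.004]
ft_force: [-0.6, 0.1, -0.2]
grip_width: 0.0116
grip_force: 60.0
```

Run:
```python
from h import *
from rig import status
o=status.get_obs(); R0=R.from_quat(o["tool_rot"]); print(o["grip_width"],o["grip_force"])
print("up 60 in tool", R0.inv().apply([0,0,.06]))
print("tray pose vs tool grasp", o["position"]-R0.apply([0,0,.019]), w((-144,0,34),TRAY))
```

```text
0.011639729579590145 59.99892714433372
up 60 in tool [ 0.02995112  0.0001216  -0.05198957]
tray pose vs tool grasp [ 0.55126986 -0.25740009  0.03323268] [ 0.55154299 -0.25648177  0.034     ]
```

arm_command(delta_rot=[[0, 0, 0], [0, 0, 0], [0, 0, 0], [0, 0, 0], [0, 0, 0], [0, 0, 0]], delta_pos=[[0.005, 0, -0.0087], [0.01, 0, -0.0173], [0.02, 0, -0.0346], [0.03, 0, -0.052], [0.03, 0, -0.052], [0.03, 0, -0.052]], gripper=[1, 1, 1, 1, 1, 1])

```text
time: 7.9
position: [0.5608, -0.2576, 0.0773]
tool_rot: [0.966, -0.008, 0.259, 0.004]
ft_force: [-0.2, 1.0, -3.1]
grip_width: 0.0114
grip_force: 60.0
```

Run:
```python
from h import *
from rig import viewer,status
o=status.get_obs(); print(o["position"],o["tool_rot"],o["grip_width"],o["moment"],o["ft_force"])
import cv2
s=viewer.camera("side")["pixels"];t=viewer.camera("top")["pixels"]
cv2.imwrite("pics/l_s.png",s);cv2.imwrite("pics/l_t.png",t)
z=lambda im,x,y:cv2.resize(im[y:y+130,x:x+100],None,fx=4,fy=4,interpolation=cv2.INTER_CUBIC)
cv2.imwrite("pics/g4.png",np.hstack([z(s,320,200),z(t,360,130)]))
```

```text
[ 0.56084919 -0.25760003  0.07732962] [ 0.96591175 -0.00847843  0.25869758  0.00426224] 0.011389162723041635 [-0.04482022  0.89432065  0.03341923] [-0.1993911   0.96219097 -3.06584473]
```

View pics/g4.png

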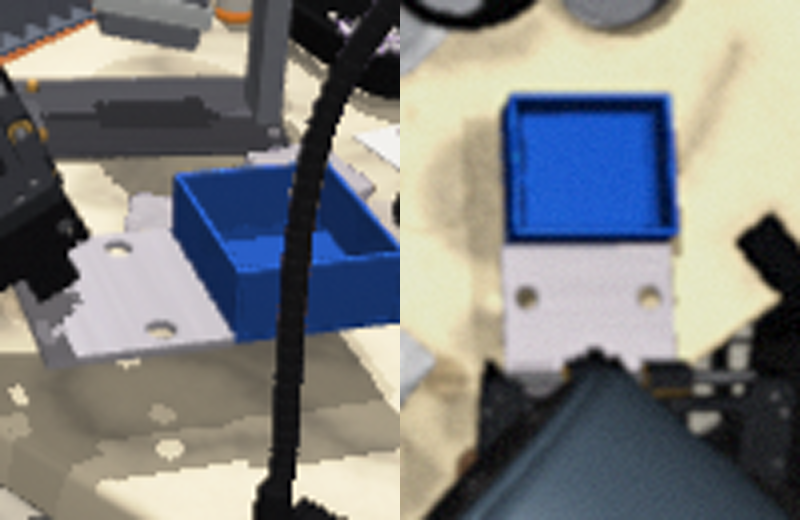

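Run:
```python
from h import *
S=lambda X,Y:np.array((320+X/4,200+Y/4)); T=lambda X,Y:np.array((360+(X-400)/4,130+Y/4))
P=[("side",(-85,42,6),S(118,248)),("side",(-85,-42,6),S(161,330)),("side",(-49,-55,45),S(238,270)),("side",(-49,55,45),S(175,178)),("side",(49,55,45),S(333,165)),("side",(-49,-55,0),S(237,339)),
("top",(49,55,45),T(507,96)),("top",(49,-55,45),T(670,96)),("top",(-49,55,45),T(507,240)),("top",(-49,-55,45),T(677,238)),("top",(-85,42,6),T(526,297)),("top",(-85,-42,6),T(649,297))]
b={"side":(-1.4,-.4),"top":(.4,-.9)}
def pts(l,v): return v[:3]+R.from_euler("ZYX",v[3:6]).apply(np.array(l)/1000)
f=lambda v:np.concatenate([proj(n,pts(l,v))-p-b[n] for n,l,p in P])
r=least_squares(f,[.69,-.26,.06,0,0,0],loss="soft_l1",x_scale=[.1,.1,.1,.3,.3,.3]);v=r.x
J=r.jac;cov=np.linalg.inv(J.T@J)
print(np.round(v[:3],4),np.degrees(v[3:]),"sd",np.round(np.sqrt(np.diag(cov))*[1e3]*1,1)); print(np.round(f(v).reshape(-1,2),1).tolist())
```

```text
[ 0.6956 -0.2607  0.0588] [-1.75823827  0.41283563 -2.73822008] sd [ 1.2  1.4  1.6 13.6 26.1 24.9]
[[0.2, 1.0], [-0.1, -0.6], [-0.4, -0.1], [-0.3, -0.1], [-1.2, -0.1], [-1.4, 1.0], [-0.1, -0.8], [0.2, -1.2], [1.0, -1.5], [0.2, -1.2], [-0.4, 0.3], [-0.1, 0.1]]
```

```bash
cat > d.py <<'E'
from h import *
T=lambda X,Y:(240+X/4,110+Y/4); S=lambda X,Y:(290+X/4,120+Y/4)
D=[("top",(-145,65,6),T(83,433)),("top",(-145,-65,6),T(259,459)),("top",(-85,42,14),T(124,354)),("top",(-85,-42,14),T(242,373)),
("side",(-85,42,14),S(152,405)),("side",(-85,-42,14),S(161,454)),("side",(-145,65,6),S(78,402)),("side",(-145,-65,6),S(85,474))]
b={"side":(-1.4,-.1),"top":(.2,-.6)}
v,e=fit([(n,l,np.array(p)+b[n]) for n,l,p in D],(.7,.06,-.17))
if __name__=="__main__":
    print(v[:2],np.degrees(v[2]),np.round(e,1).tolist())
    f,cx,cy,M=C["top"]
    for nm,pl in (("tileA",[(315,95),(405,85),(420,160),(325,183)]),("tileB",[(405,232),(472,262),(445,340),(378,312)]),("rock",[(340,480),(455,393),(515,440),(455,505),(400,535)])):
        for p in pl:
            p=T(*p); d=M[:,:3]@[(p[0]-cx)/f,(p[1]-cy)/f,1]; q=M[:,3]+d*(.012-M[2,3])/d[2]
            L=R.from_euler("z",-v[2]).apply(q-[v[0],v[1],0])*1e3; print(nm,np.round(L[:2]),np.round(q[:2],3))
    from rig import status
    o=status.get_obs();R0=R.from_quat(o["tool_rot"]);y=-R0.apply([0,1,0]);print("tool yaw",np.degrees(np.arctan2(-y[0],y[1])),o["q"],o["time"])
E
python3 d.py
```

```text
[0.72198823 0.060523  ] -9.912973863040628 [[-0.5, 0.3], [0.6, 0.4], [0.4, 0.2], [0.0, -0.3], [0.5, -0.8], [0.3, -0.9], [0.1, -0.6], [-0.3, 0.4]]
tileA [126. -63.] [ 0.836 -0.023]
tileA [ 144. -128.] [ 0.842 -0.09 ]
tileA [  88. -146.] [ 0.784 -0.099]
tileA [ 61. -80.] [ 0.768 -0.029]
tileB [  33. -143.] [ 0.73  -0.086]
tileB [  18. -194.] [ 0.706 -0.133]
tileB [ -42. -182.] [ 0.649 -0.111]
tileB [ -29. -132.] [ 0.671 -0.064]
rock [-153. -122.] [ 0.55  -0.033]
rock [ -79. -194.] [ 0.61  -0.117]
rock [-107. -240.] [ 0.576 -0.158]
rock [-159. -204.] [ 0.531 -0.113]
rock [-185. -169.] [ 0.511 -0.074]
tool yaw -1.0956317280573942 [-0.78924784  0.66889059  1.93428528  1.19327435  0.3813565  -0.29588511] 8.0
```

Run:
```python
from d import *
# vertical position of features in side view along assumed local x,y=-45 / -35
for nm,p in(("bar front bottom",(218,340)),("bar rear bottom",(330,352)),("spout front low",(222,358)),("spout rear low",(318,370)),("bar front top",(218,305))):
    for yy in(-45,-30,0):
        g=lambda u:proj("side",w((u[0],yy,u[1]),v))-np.array(S(*p))-b["side"]
        print(nm,yy,np.round(least_squares(g,[0,100],x_scale=50).x))
```

```text
bar front bottom -45 [-46. 105.]
bar front bottom -30 [-44.  99.]
bar front bottom 0 [-41.  86.]
bar rear bottom -45 [37. 95.]
bar rear bottom -30 [40. 88.]
bar rear bottom 0 [47. 75.]
spout front low -45 [-43.  91.]
spout front low -30 [-41.  84.]
spout front low 0 [-37.  71.]
spout rear low -45 [29. 80.]
spout rear low -30 [32. 73.]
spout rear low 0 [38. 59.]
bar front top -45 [-47. 133.]
bar front top -30 [-45. 127.]
bar front top 0 [-42. 115.]
```

```bash
cat >> h.py <<'E'
DISP=np.array([0.722,0.0605,np.radians(-9.9)])
def seat(ox,oy,z,o=None):
    "tray origin at dispenser-local offset ox,oy mm, underside z mm"
    delta(w((ox-144.2,oy,z+33.2),DISP),rot(DISP[2],30),o=o)
E
python3 - <<'E'
from h import *
seat(-90,-130,75)
E
```

```text
rot [-4.34, 0.13, 7.66] pos [-0.0667, -0.2263, -0.057] tcp goal [ 0.4783 -0.0289  0.0917]
```

arm_command(delta_rot=[[-0.5, 0, 0.8], [-1, 0, 1.5], [-1.5, 0, 2.3], [-2, 0, 3], [-2.5, 0, 4], [-3, 0, 5], [-3.5, 0, 6], [-4, 0.1, 7], [-4.3, 0.1, 7.7], [-4.3, 0.1, 7.7], [-4.3, 0.1, 7.7], [-4.3, 0.1, 7.7]], delta_pos=[[0.005, -0.01, -0.01], [0.004, -0.03, -0.02], [0, -0.055, -0.026], [-0.01, -0.08, -0.031], [-0.02, -0.105, -0.036], [-0.03, -0.13, -0.041], [-0.04, -0.155, -0.046], [-0.05, -0.18, -0.05], [-0.058, -0.2, -0.054], [-0.064, -0.215, -0.056], [-0.067, -0.226, -0.057], [-0.067, -0.226, -0.057]], gripper=[1, 1, 1, 1, 1, 1, 1, 1, 1, 1, 1, 1])

```text
time: 9.0
position: [0.4739, -0.0267, 0.09]
tool_rot: [0.964, -0.083, 0.253, 0.022]
ft_force: [-0.2, 0.4, -2.8]
grip_width: 0.0115
grip_force: 60.0
```

Run:
```python
from h import *
from rig import status
o=status.get_obs();print(o["q"],o["ft_force"],o["grip_width"])
seat(-90,-130,75); seat(-90,-40,48)
```

```text
[-0.35077547  0.58788067  2.31846986  2.82495811  0.28515512 -1.42231641] [-0.18635292  0.3908469  -2.82229904] 0.01154651011866298
rot [-0.03, 0.56, 0.04] pos [0.005, 0.0014, 0.0008] tcp goal [ 0.4783 -0.0289  0.0917]
rot [-0.03, 0.56, 0.04] pos [-0.0082, -0.0886, 0.0243] tcp goal [0.4938 0.0597 0.0647]
```

arm_command(delta_rot=[[0, 0.5, 0], [0, 0.5, 0], [0, 0.5, 0], [0, 0.5, 0], [0, 0.5, 0], [0, 0.5, 0], [0, 0.5, 0], [0, 0.5, 0], [0, 0.5, 0], [0, 0.5, 0]], delta_pos=[[0.003, -0.008, 0.001], [0.001, -0.018, 0.004], [0, -0.03, 0.008], [-0.002, -0.042, 0.012], [-0.004, -0.054, 0.015], [-0.006, -0.066, 0.018], [-0.008, -0.078, 0.021], [-0.008, -0.0886, 0.0243], [-0.008, -0.0886, 0.0243], [-0.008, -0.0886, 0.0243]], gripper=[1, 1, 1, 1, 1, 1, 1, 1, 1, 1])

```text
time: 9.83
position: [0.4954, 0.0553, 0.065]
tool_rot: [0.961, -0.092, 0.258, 0.023]
ft_force: [-7.1, -9.0, -0.8]
grip_width: 0.0149
grip_force: 70.9
```

Run:
```python
from h import *
from rig import status,viewer
import cv2
o=status.get_obs();print(o["q"],o["ft_force"],o["grip_width"])
seat(-90,-40,48); seat(-70,-30,32); seat(-45,-20,22); seat(0,-15,21); seat(0,0,21)
s=viewer.camera("side")["pixels"];t=viewer.camera("top")["pixels"]
z=lambda im,x,y:cv2.resize(im[y:y+130,x:x+100],None,fx=4,fy=4,interpolation=cv2.INTER_CUBIC)
cv2.imwrite("pics/g5.png",np.hstack([z(s,280,150),z(t,230,140)]))
```

```text
[-0.0819965   0.6659388   2.25663673  3.30822389  0.30725266 -1.63448361] [-7.11555868 -9.03732625 -0.76052708] 0.014891803941518919
rot [0.27, -0.05, -0.95] pos [-0.0022, -0.0041, -0.001] tcp goal [0.4938 0.0597 0.0647]
rot [0.27, -0.05, -0.95] pos [0.0069, -0.0143, 0.0229] tcp goal [0.5152 0.0661 0.0487]
rot [0.27, -0.05, -0.95] pos [0.0234, -0.0247, 0.044] tcp goal [0.5415 0.0717 0.0387]
rot [0.27, -0.05, -0.95] pos [0.0617, -0.0304, 0.0674] tcp goal [0.5867 0.0689 0.0377]
rot [0.27, -0.05, -0.95] pos [0.0615, -0.0454, 0.0673] tcp goal [0.5893 0.0837 0.0377]
```

View pics/g5.png

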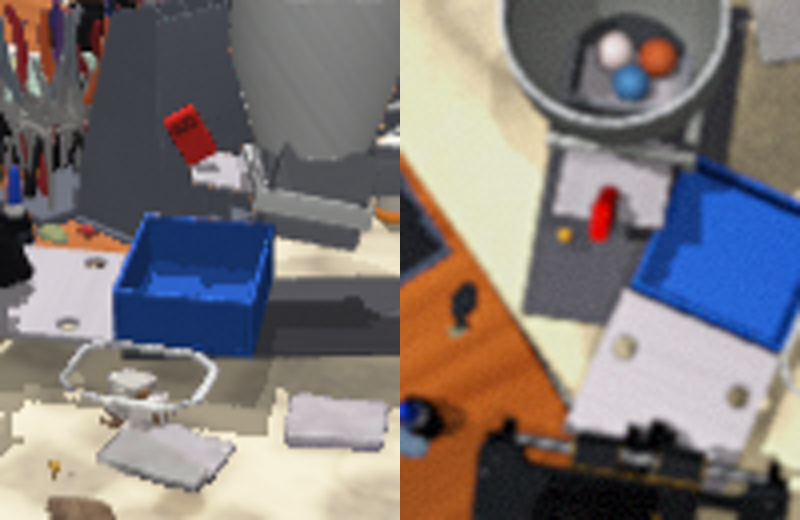

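The tray's rear-left corner caught the guide bar's side, (690,170) in the right half, and twisted in the grip, which still holds (14.9 mm). Balls and glue are undisturbed. Backing off sideways so the pads re-align the grip.

arm_command(delta_rot=[[0, 0, 0], [0, 0, 0], [0, 0, 0], [0, 0, 0], [0, 0, 0], [0, 0, 0], [0, 0, 0], [0, 0, 0]], delta_pos=[[0, 0.01, 0], [0, 0.02, 0], [0, 0.035, 0], [0, 0.05, 0], [0, 0.05, 0], [0, 0.05, 0], [0, 0.05, 0], [0, 0.05, 0]], gripper=[1, 1, 1, 1, 1, 1, 1, 1], grip_force=60)

```text
time: 10.6
position: [0.4901, 0.0079, 0.0667]
tool_rot: [0.961, -0.083, 0.262, 0.023]
ft_force: [-0.2, -0.1, -2.8]
grip_width: 0.0115
grip_force: 59.6
```

Run:
```python
from h import *
from rig import status,viewer
import cv2
o=status.get_obs();print(o["q"],o["ft_force"],o["moment"],o["grip_width"],o["time"])
seat(-90,-90,48); 
s=viewer.camera("side")["pixels"];t=viewer.camera("top")["pixels"]
cv2.imwrite("pics/n_s.png",s);cv2.imwrite("pics/n_t.png",t)
# blue box blob
for n,im in(("side",s),("top",t)):
    h=cv2.cvtColor(im,cv2.COLOR_BGR2HSV); m=cv2.inRange(h,(105,150,60),(125,255,255))
    k,l,st,c=cv2.connectedComponentsWithStats(m); i=1+np.argmax(st[1:,4]); cs,_=cv2.findContours((l==i).astype('uint8'),0,2)
    print(n,st[i],cv2.minAreaRect(max(cs,key=cv2.contourArea)))
```

```text
[-0.23128345  0.6684892   2.29725417  3.05632616  0.35609688 -1.5413132 ] [-0.23873765 -0.09337519 -2.81014132] [ 0.05012897  0.96534058 -0.11181148] 0.011520517510445295 10.6
rot [-0.0, -0.45, 0.0] pos [-0.0055, -0.0016, -0.001] tcp goal [0.4852 0.0105 0.0647]
side [ 503  158   95   37 1122] ((550.792236328125, 175.07638549804688), (95.47005462646484, 25.248924255371094), 8.310276985168457)
top [ 296  180   45   42 1471] ((317.86346435546875, 200.47816467285156), (41.66999435424805, 37.00927734375), 9.090277671813965)
```

```bash
cat > box.py <<'E'
from h import *
import cv2
from scipy.optimize import minimize
b={"side":(-1.4,-.2),"top":(.2,-.6)}
K=np.array([(x,y,z) for x in(-49,49) for y in(-55,55) for z in(0,45)],float)
def corners(o,v):  # v: slip x,z,y mm, pitch deg in tray frame about grip
    R0=R.from_quat(o["tool_rot"])*R.from_euler("z",180,degrees=True)*R.from_matrix(_M).inv()
    g=o["position"]-R.from_quat(o["tool_rot"]).apply([0,0,.019])
    L=R.from_euler("y",v[3],degrees=True).apply(K-[-144.2,0,33.2])+[v[0],v[2],v[1]]
    return g+R0.apply(L/1000)
_M=rot(0,30).as_matrix()@np.diag([-1,-1,1])
def mask(im,c,pad=9):
    lo=np.floor(c.min(0)).astype(int)-pad; hi=np.ceil(c.max(0)).astype(int)+pad
    h=cv2.cvtColor(im,cv2.COLOR_BGR2HSV); m=cv2.inRange(h,(100,110,35),(130,255,255)); r=np.zeros_like(m); r[lo[1]:hi[1],lo[0]:hi[0]]=m[lo[1]:hi[1],lo[0]:hi[0]]
    r=cv2.morphologyEx(r,cv2.MORPH_CLOSE,np.ones((3,3)))
    k,l,st,_=cv2.connectedComponentsWithStats(r); i=1+np.argmax(st[1:,4]); r=(l==i).astype('uint8')
    cs,_=cv2.findContours(r,0,2); return cv2.drawContours(np.zeros_like(r),cs,-1,1,-1),st[i]
def fitbox(o,ims,views=("side","top")):
    ms={n:mask(ims[n],proj(n,corners(o,[0]*4))-b[n]) for n in views}
    def cost(v):
        e=0
        for n in views:
            p=proj(n,corners(o,v))-b[n]; h=cv2.convexHull(p.astype(np.float32))[:,0]
            c=np.zeros((400*4,640*4),np.uint8); cv2.fillConvexPoly(c,np.round((h*4+1.5)*16).astype(np.int32),255,shift=4)
            s=cv2.resize(c,(640,400),interpolation=cv2.INTER_AREA)/255.; e+=np.abs(s-ms[n][0]).sum()
        return e
    r=minimize(cost,[0]*4,method="Nelder-Mead",options=dict(initial_simplex=np.vstack([[0]*4,np.diag([4,4,4,4])]),xatol=.1,fatol=.3))
    return r.x,r.fun,cost(np.zeros(4)),{n:ms[n][1] for n in views}
E
python3 - <<'E'
from box import *
from rig import status
o=status.get_obs(); ims={"side":cv2.imread("pics/n_s.png"),"top":cv2.imread("pics/n_t.png")}
print(corners(o,[0]*4).round(3).tolist()); 
for vs in(("side","top"),("side",),("top",)): x,f,f0,st=fitbox(o,ims,vs); print(vs,np.round(x,1),f,f0,st)
o2=dict(o,position=np.array([.56085,-.2576,.07733]),tool_rot=[.96591,-.00848,.2587,.00426])
x,f,f0,st=fitbox(o2,{"top":cv2.imread("pics/l_t.png"),"side":None},("top",)); print("lift",np.round(x,1),f,f0,st)
E
```

```text
[[0.565, -0.061, 0.051], [0.565, -0.061, 0.096], [0.584, 0.048, 0.051], [0.584, 0.048, 0.096], [0.662, -0.078, 0.052], [0.661, -0.078, 0.097], [0.681, 0.031, 0.052], [0.68, 0.031, 0.097]]
('side', 'top') [-0.1 -0.7 -0.   0.2] 180.39215686274508 193.6392156862745 {'side': array([ 314,  208,   38,   32, 1097], dtype=int32), 'top': array([ 295,  180,   46,   43, 1542], dtype=int32)}
('side',) [-1.7 -1.5  3.9  0.9] 51.56470588235294 85.6470588235294 {'side': array([ 314,  208,   38,   32, 1097], dtype=int32)}
('top',) [  1.7 -20.5   0.1  -7.9] 58.050980392156866 107.9921568627451 {'top': array([ 295,  180,   46,   43, 1542], dtype=int32)}
lift [ 40.8 -41.9 -19.7  21.3] 72.12941176470588 203.31764705882352 {'top': array([ 386,  154,   44,   37, 1518], dtype=int32)}
```

Re-aligned with no measurable slip. Back out a bit, lower in front, then go in.

Run:
```python
from h import *
for a in((-112,-90,48),(-112,-65,40),(-112,-50,33)): seat(*a)
```

```text
rot [-0.01, -0.48, 0.0] pos [-0.0246, -0.0015, -0.012] tcp goal [0.4635 0.0143 0.0647]
rot [-0.01, -0.48, 0.0] pos [-0.0287, -0.0265, -0.0051] tcp goal [0.4678 0.0389 0.0567]
rot [-0.01, -0.48, 0.0] pos [-0.0322, -0.0415, 0.001] tcp goal [0.4704 0.0537 0.0497]
```

arm_command(delta_rot=[[0, -0.5, 0], [0, -0.5, 0], [0, -0.5, 0], [0, -0.5, 0], [0, -0.5, 0], [0, -0.5, 0], [0, -0.5, 0], [0, -0.5, 0], [0, -0.5, 0], [0, -0.5, 0], [0, -0.5, 0]], delta_pos=[[-0.008, -0.0005, -0.004], [-0.017, -0.001, -0.008], [-0.0246, -0.0015, -0.012], [-0.0246, -0.0015, -0.012], [-0.026, -0.01, -0.01], [-0.0275, -0.018, -0.0075], [-0.0287, -0.0265, -0.005], [-0.0305, -0.034, -0.002], [-0.032, -0.0415, 0.001], [-0.032, -0.0415, 0.001], [-0.032, -0.0415, 0.001]], gripper=[1, 1, 1, 1, 1, 1, 1, 1, 1, 1, 1])

```text
time: 11.62
position: [0.4713, 0.0534, 0.0502]
tool_rot: [0.962, -0.083, 0.259, 0.022]
ft_force: [1.1, -0.9, -1.8]
grip_width: 0.0117
grip_force: 59.8
```

```bash
cat > chk.py <<'E'
from box import *
from rig import status,viewer
import sys
o=status.get_obs();print(o["q"].round(2),o["ft_force"].round(1),o["grip_width"],o["time"])
ims={n:viewer.camera(n)["pixels"] for n in("side","top")}
for n in ims: cv2.imwrite(f"pics/{sys.argv[1]}_{n}.png",ims[n])
try:
    x,f,f0,st=fitbox(o,ims); print("slip x,z,y,pitch",x.round(1),f,f0,st)
except Exception as e: print(e)
E
python3 chk.py c1
python3 - <<'E'
from h import *
for a in((-112,-50,33),(-85,-35,27),(-45,-20,22),(0,-15,21),(0,0,21)): seat(*a)
E
```

```text
[-0.1   0.72  2.33  3.23  0.43 -1.59] [ 1.1 -0.9 -1.8] 0.011689093064335835 11.6167
slip x,z,y,pitch [-0.9  1.7  0.4  0.4] 300.2235294117647 311.9490196078431 {'side': array([305, 207,  35,  31, 985], dtype=int32), 'top': array([ 279,  190,   45,   40, 1410], dtype=int32)}
rot [0.01, -0.08, -0.03] pos [-0.0011, -0.0007, 0.0001] tcp goal [0.4704 0.0537 0.0497]
rot [0.01, -0.08, -0.03] pos [0.0193, -0.0157, 0.0188] tcp goal [0.4996 0.0638 0.0437]
rot [0.01, -0.08, -0.03] pos [0.0514, -0.0308, 0.0432] tcp goal [0.5415 0.0717 0.0387]
rot [0.01, -0.08, -0.03] pos [0.0898, -0.0358, 0.0666] tcp goal [0.5867 0.0689 0.0377]
rot [0.01, -0.08, -0.03] pos [0.0898, -0.0508, 0.0666] tcp goal [0.5893 0.0837 0.0377]
```

arm_command(delta_rot=[[0, 0, 0], [0, 0, 0], [0, 0, 0], [0, 0, 0], [0, 0, 0], [0, 0, 0], [0, 0, 0]], delta_pos=[[0.0065, -0.005, 0.006], [0.013, -0.01, 0.0125], [0.0193, -0.0157, 0.0188], [0.03, -0.021, 0.027], [0.04, -0.026, 0.035], [0.0514, -0.0308, 0.0432], [0.0514, -0.0308, 0.0432]], gripper=[1, 1, 1, 1, 1, 1, 1])

```text
time: 12.3
position: [0.5457, 0.0712, 0.0397]
tool_rot: [0.961, -0.084, 0.262, 0.023]
ft_force: [0.8, -0.2, -2.6]
grip_width: 0.0116
grip_force: 59.8
```

```bash
python3 chk.py c2
python3 - <<'E'
from h import *
for a in((-45,-20,22),(-20,-15,21),(0,-15,21),(0,0,21)): seat(*a)
E
```

```text
[-0.03  0.73  2.13  3.42  0.26 -1.71] [ 0.8 -0.2 -2.6] 0.011578985287249322 12.3
slip x,z,y,pitch [-0.7  1.7 -0.4  0.6] 1046.6666666666665 1051.6156862745097 {'side': array([327, 206,  36,  29, 908], dtype=int32), 'top': array([282, 168,  35,  37, 615], dtype=int32)}
rot [0.03, -0.04, -0.07] pos [0.0004, -0.0003, 0.0] tcp goal [0.5415 0.0717 0.0387]
rot [0.03, -0.04, -0.07] pos [0.0215, -0.0054, 0.0134] tcp goal [0.567  0.0723 0.0377]
rot [0.03, -0.04, -0.07] pos [0.0388, -0.0054, 0.0234] tcp goal [0.5867 0.0689 0.0377]
rot [0.03, -0.04, -0.07] pos [0.0388, -0.0204, 0.0234] tcp goal [0.5893 0.0837 0.0377]
```

arm_command(delta_rot=[[0, 0, 0], [0, 0, 0], [0, 0, 0], [0, 0, 0], [0, 0, 0], [0, 0, 0], [0, 0, 0]], delta_pos=[[0.007, -0.002, 0.0045], [0.014, -0.004, 0.009], [0.0215, -0.0054, 0.0134], [0.027, -0.0054, 0.0167], [0.033, -0.0054, 0.02], [0.0388, -0.0054, 0.0234], [0.0388, -0.0054, 0.0234]], gripper=[1, 1, 1, 1, 1, 1, 1])

```text
time: 12.98
position: [0.5875, 0.0685, 0.0379]
tool_rot: [0.962, -0.084, 0.259, 0.023]
ft_force: [0.3, -0.6, -2.0]
grip_width: 0.0117
grip_force: 59.8
```

arm_command(delta_rot=[[0, 0, 0], [0, 0, 0], [0, 0, 0], [0, 0, 0], [0, 0, 0], [0, 0, 0]], delta_pos=[[0, -0.004, 0], [0, -0.008, 0], [0, -0.012, 0], [0, -0.015, 0], [0, -0.015, 0], [0, -0.015, 0]], gripper=[1, 1, 1, 1, 1, 1])

```text
time: 13.48
position: [0.5883, 0.084, 0.0374]
tool_rot: [0.962, -0.084, 0.258, 0.022]
ft_force: [-1.4, 0.3, -2.4]
grip_width: 0.0114
grip_force: 59.8
```

```bash
python3 chk.py c3
python3 - <<'E'
from h import *
for a in((0,0,21),(0,0,12),(0,0,6)): seat(*a)
E
```

```text
[-0.    0.74  2.02  3.72  0.16 -1.99] [-1.4  0.3 -2.4] 0.011392378176269901 13.4833
slip x,z,y,pitch [-0.8  2.1 -2.   1.6] 1557.8313725490198 1592.286274509804 {'side': array([339, 204,  36,  29, 782], dtype=int32), 'top': array([298, 154,  15,  36, 198], dtype=int32)}
rot [0.03, 0.0, -0.04] pos [0.0006, 0.0001, 0.0] tcp goal [0.5893 0.0837 0.0377]
rot [0.03, 0.0, -0.04] pos [-0.0039, 0.0001, 0.0078] tcp goal [0.5893 0.0837 0.0287]
rot [0.03, 0.0, -0.04] pos [-0.0069, 0.0001, 0.013] tcp goal [0.5893 0.0837 0.0227]
```

Run:
```python
from h import *
import cv2
b=np.array((.2,-.6)); bs=np.array((-1.4,-.2))
for n,bb in(("top",b),("side",bs)):
    im=cv2.imread(f"pics/c3_{n}.png"); g=cv2.cvtColor(im,cv2.COLOR_BGR2GRAY); hs=cv2.cvtColor(im,cv2.COLOR_BGR2HSV)
    for y in(42,-42):
        ph=proj(n,w((-85,y,27),DISP))-bb; ps=proj(n,w((-85,y,14),DISP))-bb
        print(n,y,"hole pred",ph.round(1),"stud pred",ps.round(1)); x0,y0=np.round(ph).astype(int)-5
        print(g[y0:y0+11,x0:x0+11]); print("sat>90 hue15-30 px:",[(int(a)+x0,int(c)+y0) for c,a in np.argwhere((hs[y0:y0+11,x0:x0+11,1]>90)&(hs[y0:y0+11,x0:x0+11,0]<32)&(hs[y0:y0+11,x0:x0+11,0]>8))])
```

```text
top 42 hole pred [270.9 197.8] stud pred [271.4 198.7]
[[143 177 181 179 168 162 165 167 178 188 183]
 [150 184 185 178 166 158 162 167 177 183 175]
 [171 191 181 155 128 119 138 164 183 183 175]
 [187 196 171 112  82  82 100 139 172 184 185]
 [204 204 158  88 102 120  99 117 157 181 176]
 [213 204 154  95 129 148 111 105 154 182 169]
 [213 208 170 110 119 132 102 113 165 184 180]
 [214 215 191 150 124 126 132 156 179 190 187]
 [210 212 207 195 183 175 184 189 185 187 188]
 [216 215 215 211 206 208 213 200 190 189 190]
 [214 212 213 215 215 215 213 209 204 200 205]]
sat>90 hue15-30 px: [(np.int64(270), np.int64(197)), (np.int64(271), np.int64(197)), (np.int64(272), np.int64(197)), (np.int64(269), np.int64(198)), (np.int64(270), np.int64(198)), (np.int64(271), np.int64(198)), (np.int64(272), np.int64(198)), (np.int64(270), np.int64(199)), (np.int64(271), np.int64(199)), (np.int64(272), np.int64(199))]
top -42 hole pred [300.4 202.1] stud pred [300.5 202.9]
[[126 123 123 125 124 126 129 122 124 126 124]
 [120 124 122 128 122 123 122 122 126 126 128]
 [121 122 120 121 115 109 111 118 12
[... 1667 characters left out ...]
.7 228.8] stud pred [330.6 232.7]
[[205 206 205 205 115 100  99 100 101 101 101]
 [205 205 206 204 131 121 121 121 122 122 123]
 [205 205 206 204 135 125 126 126 127 128 127]
 [153 148 149 149 131 126 127 126 127 127 127]
 [134 117 119 114 118 116 122 126 126 127 127]
 [192 130  91  86  95 101 112 125 126 127 128]
 [204 192 156 152 154 125 124 126 126 127 127]
 [168 168 159 159 159 123 119 120 119 119 121]
 [121 121 121 119 121 112 110 110 110 109 107]
 [ 77  75  77 100 111  97  79  77  76  75  75]
 [ 53  61  69  97 101  84  64  54  52  52  53]]
sat>90 hue15-30 px: [(np.int64(330), np.int64(233)), (np.int64(329), np.int64(234)), (np.int64(330), np.int64(234)), (np.int64(331), np.int64(234))]
```

Studs show centred in both holes to about 1 mm. Lowering.

arm_command(delta_rot=[[0, 0, 0], [0, 0, 0], [0, 0, 0], [0, 0, 0], [0, 0, 0], [0, 0, 0], [0, 0, 0], [0, 0, 0], [0, 0, 0]], delta_pos=[[0.001, 0, 0.0003], [-0.0003, 0, 0.0025], [-0.0015, 0, 0.0048], [-0.0026, 0, 0.0068], [-0.0037, 0, 0.0085], [-0.0047, 0, 0.0103], [-0.0057, 0, 0.012], [-0.0063, 0, 0.013], [-0.0063, 0, 0.013]], gripper=[1, 1, 1, 1, 1, 1, 1, 1, 1])

```text
time: 14.33
position: [0.5907, 0.0839, 0.0233]
tool_rot: [0.962, -0.084, 0.258, 0.022]
ft_force: [-0.8, -0.3, -1.8]
grip_width: 0.0116
grip_force: 59.8
```

Run:
```python
from h import *
from rig import status
o=status.get_obs();print(o["ft_force"].round(1),o["moment"].round(2),o["grip_width"],o["time"]); seat(0,0,6); seat(0,0,5)
```

```text
[-0.8 -0.3 -1.8] [ 0.    0.79 -0.01] 0.011580261437232887 14.3333
rot [0.02, -0.08, -0.02] pos [-0.0014, 0.0005, -0.0002] tcp goal [0.5893 0.0837 0.0227]
rot [0.02, -0.08, -0.02] pos [-0.0019, 0.0005, 0.0007] tcp goal [0.5893 0.0837 0.0217]
```

arm_command(delta_rot=[[0, 0, 0], [0, 0, 0], [0, 0, 0], [0, 0, 0]], delta_pos=[[-0.001, 0, 0.0005], [-0.0015, 0, 0.0013], [-0.002, 0, 0.0018], [-0.002, 0, 0.0018]], gripper=[1, 1, 1, 1])

```text
time: 14.67
position: [0.5907, 0.084, 0.0231]
tool_rot: [0.961, -0.084, 0.261, 0.023]
ft_force: [-4.7, -0.7, 13.2]
grip_width: 0.0119
grip_force: 59.8
```

```bash
python3 chk.py c4 | head -1
python3 - <<'E'
from h import *
from rig import status
import cv2
o=status.get_obs();print(o["moment"].round(2)); seat(0,0,6)
im=cv2.imread("pics/c4_top.png"); g=cv2.cvtColor(im,cv2.COLOR_BGR2GRAY)
for y in(42,-42):
    p=proj("top",w((-85,y,12),DISP))-(.2,-.6); x0,y0=np.round(p).astype(int)-5; print(p.round(1)); print(g[y0:y0+11,x0:x0+11])
E
```

```text
[-0.    0.78  2.02  3.61  0.19 -1.88] [-4.7 -0.7 13.2] 0.011863738586727832 14.6667
[-0.06  0.41 -0.04]
rot [0.02, -0.36, -0.03] pos [-0.0014, 0.0005, -0.0004] tcp goal [0.5893 0.0837 0.0227]
[271.5 198.8]
[[132 174 186 178 170 167 166 171 180 187 178]
 [142 183 189 174 154 143 145 158 180 184 175]
 [154 196 189 152 116 100 101 125 158 185 186]
 [174 207 186 141 131 131 108  94 147 175 173]
 [182 211 184 144 155 157 108  85 134 174 171]
 [196 215 189 150 145 134  93  91 146 184 177]
 [195 217 205 175 138 118 106 124 169 190 191]
 [206 215 213 201 178 168 161 171 183 188 190]
 [213 216 213 212 210 201 197 191 191 190 191]
 [212 216 214 214 214 218 213 204 203 204 205]
 [212 218 216 212 216 213 216 211 214 214 215]]
[300.5 203.1]
[[119 124 126 122 123 125 125 125 128 125 114]
 [124 120 121 120 109 113 119 120 121 124 107]
 [129 122 106  91  80  84  98 115 123 121  97]
 [160 123  92  82  76  69  71 110 134 136 107]
 [181 115  85  91  93  78  68 127 177 182 139]
 [190 129  84  81  91  71  72 145 202 197 153]
 [203 159 101  77  70  66  92 164 206 196 144]
 [210 180 125  89  77  88 137 193 210 185 120]
 [208 201 171 130 120 124 169 209 212 174 104]
 [211 210 198 187 168 166 196 212 207 169  95]
 [211 212 215 210 203 195 210 214 208 162  97]]
```

Contact at the seated height (studs are inside the holes). Release.

arm_command(delta_rot=[[0, 0, 0], [0, 0, 0], [0, 0, 0], [0, 0, 0], [0, 0, 0], [0, 0, 0]], delta_pos=[[0.0005, 0, -0.001], [0.0005, 0, -0.001], [0.0005, 0, -0.001], [0.0005, 0, -0.001], [0.0005, 0, -0.001], [0.0005, 0, -0.001]], gripper=[-0.2, -0.2, -0.2, -0.2, -0.2, -0.2])

```text
time: 15.27
position: [0.5899, 0.084, 0.0217]
tool_rot: [0.962, -0.084, 0.258, 0.022]
ft_force: [0.4, 0.1, -0.8]
grip_width: 0.0436
grip_force: 0.0
```

```bash
python3 chk.py c5
python3 - <<'E'
from h import *
from rig import status
import cv2
# glue / jar shift vs start, tray flange before/after
a=cv2.imread("pics/top0.png");c=cv2.imread("pics/c5_top.png")
for nm,(x,y) in(("jar",(193,265)),("glue",(235,244))):
    t=a[y-9:y+10,x-9:x+10]; r=cv2.matchTemplate(c[y-17:y+18,x-17:x+18],t,cv2.TM_CCOEFF_NORMED); _,m,_,l=cv2.minMaxLoc(r); print(nm,m,l[0]-8,l[1]-8)
d=cv2.absdiff(cv2.imread("pics/c4_top.png")[185:215,255:310],c[185:215,255:310]); print(d.max(),d.mean())
o=status.get_obs(); R0=R.from_quat(o["tool_rot"]); print(R0.inv().apply([0,0,.1]),R0.inv().apply([-.05,0,.1]))
E
```

```text
[-0.    0.78  2.02  3.61  0.19 -1.89] [ 0.4  0.1 -0.8] 0.04356812910400329 15.2667
slip x,z,y,pitch [-0.2  2.3 -1.7  1.2] 1405.2666666666669 1424.8 {'side': array([340, 209,  36,  28, 877], dtype=int32), 'top': array([298, 155,  15,  35, 205], dtype=int32)}
jar -0.05259782820940018 3 -6
glue 0.5708950161933899 0 0
172 4.523434343434343
[ 5.00695627e-02 -3.60755668e-07 -8.65623411e-02] [ 0.00743692  0.0086227  -0.11122204]
```

```bash
cat > gate.py <<'E'
from h import *
import cv2
c12,s12=np.cos(np.radians(12)),np.sin(np.radians(12))
G=np.array([(dx*np.cos(.5236)-u*.5, dy, dx*.5+u*.8660) for dx in(-13,13) for dy in(-6,6) for u in(-30,18)])
bb={"side":(-1.4,-.2),"top":(.2,-.6)}
def gate(ims):
    for n in ims:
        h=cv2.cvtColor(ims[n],cv2.COLOR_BGR2HSV); m=cv2.inRange(h,(0,170,70),(6,255,255))|cv2.inRange(h,(174,170,70),(180,255,255))
        p=proj(n,w(np.array((-100,0,156)),DISP)).astype(int); r=np.zeros_like(m); r[p[1]-22:p[1]+22,p[0]-22:p[0]+22]=m[p[1]-22:p[1]+22,p[0]-22:p[0]+22]
        ys,xs=np.nonzero(r); print(n,"red px",len(xs),xs.mean().round(2),ys.mean().round(2))
        for s in(0,3,6,40):
            q=proj(n,w(np.array((-91-s*c12,0,156+s*s12))+G,DISP))-bb[n]; hl=cv2.convexHull(q.astype(np.float32)); M=cv2.moments(hl); print("  s",s,np.round([M["m10"]/M["m00"],M["m01"]/M["m00"],M["m00"]],1))
E
python3 - <<'E'
from gate import *
gate({n:cv2.imread(f"pics/c5_{n}.png") for n in("side","top")})
for g in((-144,0,120),(-150,0,225),(-150,0,200)): delta(w(g,DISP),rot(DISP[2],30))
E
```

```text
side red px 118 325.99 182.36
  s 0 [329.4 185.3 150.3]
  s 3 [328.4 185.1 150.5]
  s 6 [327.4 184.9 150.8]
  s 40 [316.3 182.7 153.5]
top red px 53 280.34 193.04
  s 0 [281.9 192.2  96.9]
  s 3 [281.7 193.2  97.4]
  s 6 [281.5 194.3  97.8]
  s 40 [279.1 206.7 102.7]
rot [0.02, -0.05, -0.03] pos [0.0408, 0.0005, -0.071] tcp goal [0.5895 0.0836 0.1035]
rot [0.02, -0.05, -0.03] pos [0.0882, 0.0005, -0.1649] tcp goal [0.5836 0.0847 0.2085]
rot [0.02, -0.05, -0.03] pos [0.0757, 0.0005, -0.1433] tcp goal [0.5836 0.0847 0.1835]
```

arm_command(delta_rot=[[0, 0, 0], [0, 0, 0], [0, 0, 0], [0, 0, 0], [0, 0, 0], [0, 0, 0], [0, 0, 0], [0, 0, 0], [0, 0, 0], [0, 0, 0], [0, 0, 0], [0, 0, 0]], delta_pos=[[0.005, 0, -0.0087], [0.01, 0, -0.0174], [0.02, 0, -0.0348], [0.03, 0, -0.052], [0.04, 0, -0.07], [0.05, 0, -0.09], [0.06, 0, -0.11], [0.07, 0, -0.13], [0.08, 0, -0.15], [0.088, 0, -0.165], [0.088, 0, -0.165], [0.088, 0, -0.165]], gripper=[-0.2, -0.2, -0.2, -0.2, -0.2, -0.2, -0.2, -0.2, -0.2, -0.2, -0.2, -0.2])

```text
time: 16.37
position: [0.554, 0.0821, 0.1497]
tool_rot: [0.954, -0.086, 0.288, 0.017]
ft_force: [-0.8, 0.5, -0.2]
grip_width: 0.0523
grip_force: 0.0
```

```bash
python3 chk.py c6
python3 - <<'E'
from gate import *
gate({n:cv2.imread(f"pics/c6_{n}.png") for n in("side","top")})
g=w((-91-4*c12,1,157),DISP)
delta(g,rot(DISP[2],30),.06);delta(g,rot(DISP[2],30))
for k in(0,):
    im=cv2.imread("pics/c6_top.png"); gr=cv2.cvtColor(im,cv2.COLOR_BGR2GRAY)
    for y in(42,-42):
        p=proj("top",w((-85,y,12),DISP))-(.2,-.6); x0,y0=np.round(p).astype(int)-5; print(p.round(1)); print(gr[y0:y0+9,x0:x0+10])
E
```

```text
[-0.01  0.48  2.09  4.57  0.08 -2.85] [-0.8  0.5 -0.2] 0.05229818245840242 16.3667
attempt to get argmax of an empty sequence
side red px 118 325.99 182.36
  s 0 [329.4 185.3 150.3]
  s 3 [328.4 185.1 150.5]
  s 6 [327.4 184.9 150.8]
  s 40 [316.3 182.7 153.5]
top red px 52 280.29 193.08
  s 0 [281.9 192.2  96.9]
  s 3 [281.7 193.2  97.4]
  s 6 [281.5 194.3  97.8]
  s 40 [279.1 206.7 102.7]
rot [-0.78, -3.47, -0.59] pos [0.0681, -0.0093, -0.0064] tcp goal [0.6085 0.0813 0.1925]
rot [-0.78, -3.47, -0.59] pos [0.0644, -0.0085, 0.0534] tcp goal [0.638  0.0762 0.1405]
[271.5 198.8]
[[130 171 187 178 172 163 164 168 178 182]
 [137 182 187 175 151 135 141 158 181 182]
 [157 200 186 149 118 105 107 124 157 187]
 [174 209 183 137 131 130 102  96 141 176]
 [181 209 183 140 158 153 113  88 131 174]
 [192 211 191 149 145 132  93  88 139 181]
 [199 215 203 173 137 114 102 128 168 187]
 [203 214 213 199 180 164 166 170 183 187]
 [211 214 212 211 210 203 194 188 185 187]]
[300.5 203.1]
[[124 120 120 122 125 124 124 126 126 125]
 [118 121 124 113 112 117 116 123 125 122]
 [129 118 104  93  85  85  95 113 121 122]
 [161 119  91  78  78  69  72 100 130 135]
 [179 118  86  87  94  77  68 108 162 174]
 [186 125  87  89  90  68  66 127 189 195]
 [199 159  96  71  70  66  91 163 206 194]
 [208 178 126  90  75  86 135 189 206 182]
 [209 199 169 131 114 125 173 208 208 170]]
```

```bash
cat >> h.py <<'E'
def wp(tcp,yaw,tilt):
    Rg=rot(np.radians(yaw),tilt); delta(np.asarray(tcp)-Rg.apply([0,0,.019]),Rg)
E
python3 - <<'E'
from h import *
wp((.545,.08,.18),20,30)
E
```

```text
rot [14.96, -3.65, -26.01] pos [0.0093, 0.0032, -0.0305] tcp goal [0.545 0.08  0.18 ]
```

arm_command(delta_rot=[[15, -3.6, -26], [15, -3.6, -26], [15, -3.6, -26], [15, -3.6, -26], [15, -3.6, -26], [15, -3.6, -26], [15, -3.6, -26], [15, -3.6, -26], [15, -3.6, -26], [15, -3.6, -26]], delta_pos=[[0.009, 0.003, -0.03], [0.009, 0.003, -0.03], [0.009, 0.003, -0.03], [0.009, 0.003, -0.03], [0.009, 0.003, -0.03], [0.009, 0.003, -0.03], [0.009, 0.003, -0.03], [0.009, 0.003, -0.03], [0.009, 0.003, -0.03], [0.009, 0.003, -0.03]], gripper=[-0.2, -0.2, -0.2, -0.2, -0.2, -0.2, -0.2, -0.2, -0.2, -0.2])

```text
time: 17.3
position: [0.529, 0.1275, 0.1486]
tool_rot: [0.95, 0.145, 0.273, 0.033]
ft_force: [0.4, 0.7, 0.1]
grip_width: 0.0527
grip_force: 0.0
```

Run:
```python
from h import *
from rig import status
print(status.get_obs()["q"].round(2))
wp((.545,.08,.18),20,30)
wp((.545,.08,.18),20,12);wp((.545,.08,.18),-10,12)
```

```text
[ 0.03  0.46  2.12  4.15  0.   -2.85]
rot [9.55, -0.58, -0.06] pos [0.0149, 0.0539, -0.0189] tcp goal [0.545 0.08  0.18 ]
rot [9.46, -18.54, -1.56] pos [0.0149, 0.0539, -0.0189] tcp goal [0.545 0.08  0.18 ]
rot [-1.67, -20.4, 26.41] pos [0.0149, 0.0539, -0.0189] tcp goal [0.545 0.08  0.18 ]
```

arm_command(delta_rot=[[0, 0, -85], [0, 0, -85], [0, 0, -85], [0, 0, -85], [0, 0, -85], [0, 0, -85], [0, 0, -85], [0, 0, -85], [0, 0, -85], [0, 0, -85], [0, 0, -85], [0, 0, -85]], delta_pos=[[0, 0, -0.02], [0, 0, -0.02], [0, 0, -0.02], [0, 0, -0.02], [0, 0, -0.02], [0, 0, -0.02], [0, 0, -0.02], [0, 0, -0.02], [0, 0, -0.02], [0, 0, -0.02], [0, 0, -0.02], [0, 0, -0.02]], gripper=[-0.2, -0.2, -0.2, -0.2, -0.2, -0.2, -0.2, -0.2, -0.2, -0.2, -0.2, -0.2])

```text
time: 18.3
position: [0.5162, 0.1264, 0.1605]
tool_rot: [0.599, 0.75, 0.181, 0.213]
ft_force: [0.4, -0.1, -0.0]
grip_width: 0.0524
grip_force: 0.0
```

Run:
```python
from h import *
from rig import status
print(status.get_obs()["q"].round(2))
rot=_rot
import h; h.rot=_rot
h.wp((.545,.08,.2),20,30);h.wp((.545,.08,.2),-10,20)
```

```text
[ 0.03  0.42  2.15  2.65  0.   -2.85]Traceback (most recent call last):
  File "<stdin>", line 4, in <module>
NameError: name '_rot' is not defined. Did you mean: 'rot'?
```

```bash
echo 'rot=_rot' >> h.py
python3 - <<'E'
from h import *
wp((.54,.09,.2),10,22);wp((.545,.08,.2),-10,20)
E
```

```text
rot [4.1, 11.52, -86.09] pos [-0.0441, 0.0326, -0.0211] tcp goal [0.54 0.09 0.2 ]
rot [12.63, 6.66, -68.08] pos [-0.0548, 0.0345, -0.0186] tcp goal [0.545 0.08  0.2  ]
```

arm_command(delta_rot=[[4, 11.5, -86], [4, 11.5, -86], [4, 11.5, -86], [4, 11.5, -86], [4, 11.5, -86], [4, 11.5, -86], [4, 11.5, -86], [4, 11.5, -86], [4, 11.5, -86], [4, 11.5, -86], [4, 11.5, -86], [4, 11.5, -86]], delta_pos=[[-0.044, 0.033, -0.021], [-0.044, 0.033, -0.021], [-0.044, 0.033, -0.021], [-0.044, 0.033, -0.021], [-0.044, 0.033, -0.021], [-0.044, 0.033, -0.021], [-0.044, 0.033, -0.021], [-0.044, 0.033, -0.021], [-0.044, 0.033, -0.021], [-0.044, 0.033, -0.021], [-0.044, 0.033, -0.021], [-0.044, 0.033, -0.021]], gripper=[-0.2, -0.2, -0.2, -0.2, -0.2, -0.2, -0.2, -0.2, -0.2, -0.2, -0.2, -0.2])

```text
time: 19.3
position: [0.5399, 0.0896, 0.1999]
tool_rot: [0.264, 0.928, 0.125, 0.231]
ft_force: [0.3, 0.2, -0.5]
grip_width: 0.0521
grip_force: 0.0
```

Run:
```python
from h import *
from rig import status
print(status.get_obs()["q"].round(2))
wp((.54,.09,.2),10,22);wp((.545,.08,.2),-10,22)
```

```text
[-0.14  0.34  2.06  0.65  0.3  -1.74]
rot [4.33, 7.53, -41.91] pos [0.0001, 0.0004, -0.0] tcp goal [0.54 0.09 0.2 ]
rot [12.41, 3.93, -23.85] pos [-0.0091, -0.0057, 0.0014] tcp goal [0.545 0.08  0.2  ]
```

arm_command(delta_rot=[[12.4, 3.9, -23.9], [12.4, 3.9, -23.9], [12.4, 3.9, -23.9], [12.4, 3.9, -23.9], [12.4, 3.9, -23.9], [12.4, 3.9, -23.9], [12.4, 3.9, -23.9]], delta_pos=[[-0.009, -0.006, 0.001], [-0.009, -0.006, 0.001], [-0.009, -0.006, 0.001], [-0.009, -0.006, 0.001], [-0.009, -0.006, 0.001], [-0.009, -0.006, 0.001], [-0.009, -0.006, 0.001]], gripper=[-0.2, -0.2, -0.2, -0.2, -0.2, -0.2, -0.2])

```text
time: 19.88
position: [0.5445, 0.0807, 0.1999]
tool_rot: [0.088, 0.978, -0.015, 0.191]
ft_force: [-0.7, -0.0, -1.1]
grip_width: 0.052
grip_force: 0.0
```

Run:
```python
from gate import *
from rig import status
print(status.get_obs()["q"].round(2))
g=w((-91-4*c12,1,158),DISP)
for t in(27,30):
    delta(g,rot(DISP[2],t),.06);delta(g,rot(DISP[2],t))
```

```text
[-0.03  0.36  1.92 -0.12  0.48 -1.33]
rot [0.06, -4.96, -0.38] pos [-0.0579, 0.012, 0.0293] tcp goal [0.6103 0.081  0.1945]
rot [0.06, -4.96, -0.38] pos [-0.0631, 0.0119, 0.0891] tcp goal [0.6372 0.0763 0.1411]
rot [0.05, -7.96, -0.38] pos [-0.0558, 0.012, 0.0296] tcp goal [0.6085 0.0813 0.1935]
rot [0.05, -7.96, -0.38] pos [-0.0641, 0.0119, 0.089] tcp goal [0.638  0.0762 0.1415]
```

arm_command(delta_rot=[[0, -4, -0.2], [0, -8, -0.4], [0, -8, -0.4], [0, -8, -0.4], [0, -8, -0.4], [0, -8, -0.4], [0, -8, -0.4], [0, -8, -0.4], [0, -8, -0.4], [0, -8, -0.4]], delta_pos=[[-0.015, 0.004, 0.006], [-0.03, 0.008, 0.012], [-0.045, 0.011, 0.02], [-0.056, 0.012, 0.03], [-0.056, 0.012, 0.03], [-0.059, 0.012, 0.05], [-0.062, 0.012, 0.07], [-0.064, 0.012, 0.089], [-0.064, 0.012, 0.089], [-0.064, 0.012, 0.089]], gripper=[-0.2, -0.2, -0.2, -0.2, -0.2, -0.2, -0.2, -0.2, -0.2, -0.2])

```text
time: 20.72
position: [0.6367, 0.0749, 0.1406]
tool_rot: [0.084, 0.963, -0.023, 0.257]
ft_force: [-0.2, 1.0, -0.9]
grip_width: 0.0525
grip_force: 0.0
```

Run:
```python
from gate import *
from rig import status,viewer
o=status.get_obs(); print(o["q"].round(2),o["ft_force"])
g=w((-91-4*c12,1,158),DISP); delta(g,rot(DISP[2],30))
ims={n:viewer.camera(n)["pixels"] for n in("side","top")}; 
for n in ims: cv2.imwrite(f"pics/e_{n}.png",ims[n])
z=lambda im,x,y:cv2.resize(im[y:y+130,x:x+100],None,fx=4,fy=4,interpolation=cv2.INTER_CUBIC)
cv2.imwrite("pics/g6.png",np.hstack([z(ims["side"],280,130),z(ims["top"],230,130)]))
```

```text
[-0.02  0.55  1.86 -0.35  0.22 -1.09] [-0.24015116  0.99811214 -0.90357165]
rot [-0.07, -0.13, -0.01] pos [-0.0014, 0.0015, -0.0003] tcp goal [0.638  0.0762 0.1415]
```

View pics/g6.png

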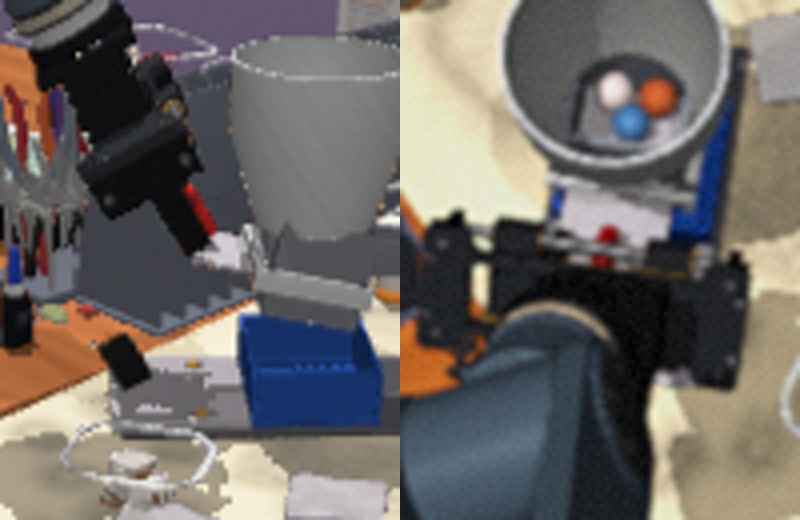

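The tray lies flat with brass studs showing through the flange at (192,365) and (200,412) of the left half; the balls are still in the funnel; fingers straddle the red grip, about 4 mm too far forward. Nudge in and close gently.

arm_command(delta_rot=[[0, 0, 0], [0, 0, 0], [0, 0, 0], [0, 0, 0], [0, 0, 0], [0, 0, 0], [0, 0, 0], [0, 0, 0], [0, 0, 0], [0, 0, 0], [0, 0, 0], [0, 0, 0]], delta_pos=[[-0.002, 0, 0], [-0.0045, 0, 0], [-0.0045, 0, 0], [-0.0045, 0, 0], [-0.0045, 0, 0], [-0.0045, 0, 0], [-0.0045, 0, 0], [-0.0045, 0, 0], [-0.0045, 0, 0], [-0.0045, 0, 0], [-0.0045, 0, 0], [-0.0045, 0, 0]], gripper=[0.1, 0.2, 0.3, 0.4, 0.5, 0.6, 0.7, 0.8, 0.9, 1, 1, 1], grip_force=8)

```text
time: 21.82
position: [0.6422, 0.0761, 0.144]
tool_rot: [0.082, 0.962, -0.022, 0.259]
ft_force: [0.9, 5.5, -1.5]
grip_width: 0.0117
grip_force: 8.0
```

arm_command(delta_rot=[[0, 0, 0], [0, 0, 0]], delta_pos=[[0, 0.001, 0], [0, 0.001, 0]], gripper=[1, 1])

```text
time: 21.98
position: [0.6422, 0.0761, 0.1439]
tool_rot: [0.083, 0.962, -0.022, 0.258]
ft_force: [-0.3, 2.0, 0.6]
grip_width: 0.0119
grip_force: 8.0
```

arm_command(delta_rot=[[0, 0, 0], [0, 0, 0], [0, 0, 0]], delta_pos=[[0, 0, 0], [0, 0, 0], [0, 0, 0]], gripper=[1, 1, 1], grip_force=45)

```text
time: 22.23
position: [0.6422, 0.0761, 0.1439]
tool_rot: [0.083, 0.962, -0.022, 0.259]
ft_force: [-0.1, 4.3, -0.9]
grip_width: 0.0114
grip_force: 45.0
```

Run:
```python
from gate import *
from rig import status,viewer
o=status.get_obs(); R0=R.from_quat(o["tool_rot"]); print(o["q"].round(2),o["ft_force"].round(1),o["position"],o["time"])
d=R.from_euler("z",DISP[2]).apply([-c12,0,s12]); print("per mm tool",R0.inv().apply(d).round(3),"world",d.round(3))
# estimate current opening: plate visible length / red line: profile along the gate plate axis in top view
im=cv2.imread("pics/c6_top.png"); sd=cv2.imread("pics/c6_side.png")
for s in range(-50,-100,-4):
    p=w((s,-20,156-48*.0+ (-s-91)*s12/c12-26),DISP); q=proj("top",p)-bb["top"]; r=proj("side",p)-bb["side"]
    print(s,q.round(0),im[int(round(q[1])),int(round(q[0]))],r.round(0),sd[int(round(r[1])),int(round(r[0]))])
```

```text
[-0.02  0.55  1.85 -0.34  0.23 -1.11] [-0.1  4.3 -0.9] [0.64221926 0.07610125 0.14394614] 22.2333
per mm tool [ 0.742  0.001 -0.67 ] world [-0.964  0.168  0.208]
-50 [293. 181.] [111 106 111] [343. 197.] [102  99 100]
-54 [293. 183.] [163 160 163] [341. 197.] [113 109 111]
-58 [292. 184.] [187 182 187] [340. 196.] [135 130 134]
-62 [292. 186.] [187 180 187] [339. 196.] [206 199 205]
-66 [292. 187.] [186 180 188] [337. 196.] [165 158 163]
-70 [291. 188.] [187 182 187] [336. 196.] [148 143 148]
-74 [291. 190.] [185 181 189] [335. 195.] [211 204 211]
-78 [291. 191.] [185 180 188] [333. 195.] [182 177 182]
-82 [291. 193.] [191 184 191] [332. 195.] [169 164 168]
-86 [290. 194.] [186 179 186] [330. 195.] [143 138 142]
-90 [290. 196.] [150 146 151] [329. 194.] [212 206 211]
-94 [290. 197.] [112 107 112] [328. 194.] [179 173 177]
-98 [290. 198.] [102  97 102] [326. 194.] [72 65 63]
```

arm_command(delta_rot=[[0, 0, 0], [0, 0, 0], [0, 0, 0], [0, 0, 0], [0, 0, 0], [0, 0, 0], [0, 0, 0], [0, 0, 0], [0, 0, 0], [0, 0, 0]], delta_pos=[[0.003, 0, -0.0027], [0.006, 0, -0.0054], [0.0093, 0, -0.0084], [0.0126, 0, -0.0114], [0.016, 0, -0.0144], [0.0193, 0, -0.0174], [0.0223, 0, -0.0201], [0.0245, 0, -0.0221], [0.0245, 0, -0.0221], [0.0245, 0, -0.0221]], gripper=[1, 1, 1, 1, 1, 1, 1, 1, 1, 1])

```text
time: 23.07
position: [0.6117, 0.0814, 0.1506]
tool_rot: [0.083, 0.962, -0.022, 0.259]
ft_force: [5.5, 2.9, -5.9]
grip_width: 0.012
grip_force: 45.0
```

Run:
```python
from gate import *
from rig import status,viewer
o=status.get_obs(); d=np.array([-.964,.168,.208]); e=o["position"]-[.6422,.0761,.1439]
print(o["ft_force"].round(1),e,e@d*1e3,o["grip_width"],o["time"])
for n in("side","top"):
    im=viewer.camera(n)["pixels"]; cv2.imwrite(f"pics/p1_{n}.png",im); h=cv2.cvtColor(im,cv2.COLOR_BGR2HSV)
    c=proj(n,w((-70,0,130),DISP)).astype(int); x0,y0=c-26
    m=((h[...,0]<10)|(h[...,0]>170))&(h[...,1]>60)&(h[...,2]>40)
    print(n,x0,y0); print("\n".join("".join("#" if v else "." for v in r) for r in m[y0:y0+52,x0:x0+52]))
```

```text
[ 5.5  2.9 -5.9] [-0.03054871  0.00530421  0.00667601] 31.72867561597279 0.011964671040668857 23.0667
side 307 165
....................................................
....................................................
....................................................
....................................................
....................................................
....................................................
....................................................
....................................................
....................................................
....................................................
....................................................
............#.......................................
...#........#.......................................
...#................................................
....#...............................................
....##..............................................
.....#.........#....................................
.....##........#....................................
......##.......................
[... 3838 characters left out ...]
...........
....................####............................
....................####............................
....................................................
....................................................
....................................................
..................#####.............................
..................#####.............................
..................###...............................
....................................................
....................................................
....................................................
....................................................
....................................................
```

```bash
cat > line.py <<'E'
from gate import *
import sys
def red(im,q):
    s=cv2.remap(im,q[:,0].astype(np.float32).reshape(1,-1),q[:,1].astype(np.float32).reshape(1,-1),cv2.INTER_LINEAR)[0].astype(float); return s.mean(0)
def prof(tag):
    for n in("top","side"):
        im=cv2.imread(f"pics/{tag}_{n}.png"); out=[]
        for x in range(-40,-84,-2):
            ys=np.r_[-32:-9:2] if n=="side" else np.r_[-32:-9:2,10:33:2]
            P=np.stack([np.full(len(ys),x),ys,130+(-x-91+0)*s12/c12+0*ys],-1)
            m=red(im,proj(n,w(P,DISP))-bb[n]); out.append(f"{x}:{m[2]-(m[0]+m[1])/2:.0f}/{m.mean():.0f}")
        print(n," ".join(out))
    im=cv2.imread(f"pics/{tag}_top.png")
    for p in((284,152),(294,154),(287,160)): print(p,im[p[1],p[0]])
if __name__=="__main__":
    for t in sys.argv[1:]: print(t); prof(t)
E
python3 line.py c6 p1
```

```text
c6
top -40:1/123 -42:1/127 -44:1/124 -46:2/125 -48:2/133 -50:2/141 -52:3/152 -54:3/166 -56:3/178 -58:3/184 -60:3/185 -62:3/185 -64:3/184 -66:5/184 -68:6/183 -70:7/182 -72:8/180 -74:9/178 -76:10/176 -78:14/175 -80:17/172 -82:20/169
side -40:-0/144 -42:-0/145 -44:-1/140 -46:-1/129 -48:-0/105 -50:1/105 -52:4/114 -54:2/112 -56:1/114 -58:2/129 -60:4/158 -62:6/162 -64:7/160 -66:3/157 -68:1/155 -70:1/156 -72:2/160 -74:2/167 -76:2/174 -78:4/164 -80:8/160 -82:11/161
(284, 152) [216 215 224]
(294, 154) [ 52  98 206]
(287, 160) [206 151  92]
p1
top -40:0/125 -42:0/130 -44:1/127 -46:3/128 -48:4/134 -50:4/142 -52:4/154 -54:4/168 -56:4/181 -58:4/187 -60:4/188 -62:3/188 -64:3/188 -66:4/188 -68:4/190 -70:4/191 -72:4/191 -74:4/191 -76:4/190 -78:4/191 -80:4/191 -82:3/192
side -40:-1/144 -42:-1/145 -44:-0/140 -46:-0/129 -48:0/104 -50:2/104 -52:4/112 -54:2/110 -56:1/112 -58:2/127 -60:4/156 -62:5/161 -64:6/159 -66:3/155 -68:1/153 -70:1/153 -72:2/159 -74:1/166 -76:1/172 -78:4/163 -80:8/159 -82:12/160
(284, 152) [53 48 47]
(294, 154) [67 66 63]
(287, 160) [92 47 20]
```

arm_command(delta_rot=[[0, 0, 0], [0, 0, 0], [0, 0, 0]], delta_pos=[[0.0013, 0, -0.0012], [0.0026, 0, -0.0023], [0.0026, 0, -0.0023]], gripper=[1, 1, 1])

```text
time: 23.42
position: [0.6087, 0.0819, 0.1513]
tool_rot: [0.083, 0.962, -0.022, 0.259]
ft_force: [6.8, 3.1, -7.3]
grip_width: 0.0114
grip_force: 45.0
```

```bash
cat > snap.py <<'E'
import sys
from line import *
from rig import status,viewer
o=status.get_obs(); e=o["position"]-[.6422,.0761,.1439]; print(o["ft_force"].round(1),e@[-.964,.168,.208]*1e3,o["grip_width"],o["time"])
for n in("side","top"): cv2.imwrite(f"pics/{sys.argv[1]}_{n}.png",viewer.camera(n)["pixels"])
prof(sys.argv[1])
E
python3 snap.py p2
```

```text
[ 6.8  3.1 -7.3] 34.81130524587871 0.011369211612088783 23.4167
top -40:0/126 -42:2/129 -44:6/123 -46:9/124 -48:8/131 -50:6/141 -52:5/154 -54:4/168 -56:4/180 -58:4/186 -60:3/188 -62:3/188 -64:3/188 -66:4/188 -68:4/190 -70:4/191 -72:4/191 -74:4/191 -76:4/191 -78:4/190 -80:4/191 -82:4/191
side -40:-1/144 -42:-1/144 -44:-0/140 -46:2/128 -48:5/102 -50:3/103 -52:4/112 -54:2/110 -56:1/112 -58:1/128 -60:4/156 -62:6/161 -64:6/158 -66:3/156 -68:1/153 -70:1/153 -72:1/158 -74:2/165 -76:2/172 -78:5/162 -80:8/158 -82:12/160
(284, 152) [52 49 50]
(294, 154) [63 59 58]
(287, 160) [93 43 21]
```

arm_command(delta_rot=[[0, 0, 0], [0, 0, 0], [0, 0, 0]], delta_pos=[[0.0013, 0, -0.0012], [0.0013, 0, -0.0012], [0.0013, 0, -0.0012]], gripper=[1, 1, 1])

```text
time: 23.77
position: [0.607, 0.0822, 0.1516]
tool_rot: [0.083, 0.962, -0.022, 0.259]
ft_force: [6.7, 3.6, -8.4]
grip_width: 0.0114
grip_force: 45.0
```

```bash
python3 snap.py p3
```

```text
[ 6.7  3.6 -8.4] 36.51300012297486 0.01138770598843184 23.7667
top -40:0/127 -42:9/127 -44:31/115 -46:48/109 -48:37/121 -50:18/137 -52:6/153 -54:3/169 -56:3/181 -58:4/186 -60:4/187 -62:4/188 -64:4/188 -66:3/188 -68:3/189 -70:4/190 -72:4/190 -74:4/190 -76:4/190 -78:4/190 -80:4/190 -82:4/191
side -40:-0/144 -42:-0/145 -44:0/140 -46:5/127 -48:14/99 -50:22/94 -52:20/104 -54:4/109 -56:1/112 -58:1/127 -60:4/156 -62:6/161 -64:7/158 -66:4/155 -68:1/153 -70:1/153 -72:1/158 -74:1/165 -76:2/172 -78:5/163 -80:8/159 -82:12/160
(284, 152) [51 49 46]
(294, 154) [66 61 64]
(287, 160) [90 43 18]
```

Red line has just come out and the balls have left the funnel. Release and retreat.

arm_command(delta_rot=[[0, 0, 0], [0, 0, 0], [0, 0, 0], [0, 0, 0], [0, 0, 0], [0, 0, 0], [0, 0, 0], [0, 0, 0], [0, 0, 0], [0, 0, 0], [0, 0, 0], [0, 0, 0]], delta_pos=[[0, 0, 0], [0, 0, 0], [0, 0, 0], [0, 0, 0], [0, 0, 0], [0, 0, -0.01], [0, 0, -0.03], [0, 0, -0.05], [0, 0, -0.07], [0, 0, -0.09], [0, 0, -0.1], [0, 0, -0.1]], gripper=[-0.2, -0.2, -0.2, -0.2, -0.2, -0.2, -0.2, -0.2, -0.2, -0.2, -0.2, -0.2])

```text
time: 24.87
position: [0.556, 0.091, 0.2407]
tool_rot: [0.083, 0.962, -0.022, 0.26]
ft_force: [-0.3, -0.2, -0.6]
grip_width: 0.0517
grip_force: 0.0
```

```bash
python3 snap.py f1
python3 - <<'E'
from gate import *
ims={n:cv2.imread(f"pics/f1_{n}.png") for n in("side","top")}
# red grip displacement vs c6
for n in ims:
    for t in("c6","f1"):
        im=cv2.imread(f"pics/{t}_{n}.png"); h=cv2.cvtColor(im,cv2.COLOR_BGR2HSV); m=(cv2.inRange(h,(0,170,70),(6,255,255))|cv2.inRange(h,(174,170,70),(180,255,255))); c=proj(n,w((-110,0,160),DISP)).astype(int); r=m[c[1]-22:c[1]+22,c[0]-22:c[0]+22]; ys,xs=np.nonzero(r); print(n,t,len(xs),(xs.mean()+c[0]-22).round(1) if len(xs) else None,(ys.mean()+c[1]-22).round(1) if len(xs) else None)
a=cv2.imread("pics/top0.png");sd=cv2.imread("pics/side0.png")
for nm,n,ref,(x,y) in(("jar","top",a,(193,265)),("glue","top",a,(235,244)),("jar","side",sd,(264,195)),("glue","side",sd,(284,205))):
    c=ims[n]; t=ref[y-9:y+10,x-9:x+10]; r=cv2.matchTemplate(c[y-17:y+18,x-17:x+18],t,cv2.TM_CCOEFF_NORMED); _,m,_,l=cv2.minMaxLoc(r); print(nm,n,round(m,2),l[0]-8,l[1]-8)
# ball colours inside tray region (side and top), studs
for n in ims:
    h=cv2.cvtColor(ims[n],cv2.COLOR_BGR2HSV); P=proj(n,w([(x,y,z) for x in(-49,49) for y in(-55,55) for z in(6,51)],DISP)); lo=P.min(0).astype(int);hi=P.max(0).astype(int); r=h[lo[1]:hi[1],lo[0]:hi[0]]; print(n,lo,hi,"orange",int(((r[...,0]>4)&(r[...,0]<16)&(r[...,1]>120)&(r[...,2]>70)).sum()),"white",int(((r[...,1]<40)&(r[...,2]>190)).sum()))
E
```

```text
[-0.3 -0.2 -0.6] 105.73068958174109 0.05168008722650837 24.8667
top -40:1/124 -42:9/125 -44:31/113 -46:48/108 -48:37/119 -50:18/135 -52:6/151 -54:3/166 -56:4/178 -58:4/185 -60:3/186 -62:4/185 -64:4/185 -66:4/186 -68:4/187 -70:3/188 -72:4/188 -74:4/188 -76:4/188 -78:4/188 -80:4/188 -82:4/189
side -40:-1/144 -42:-1/144 -44:-0/140 -46:5/127 -48:13/99 -50:21/95 -52:20/105 -54:4/109 -56:0/112 -58:2/128 -60:4/156 -62:6/161 -64:7/158 -66:3/155 -68:1/153 -70:1/153 -72:1/158 -74:2/165 -76:2/172 -78:5/163 -80:9/159 -82:12/160
(284, 152) [51 48 47]
(294, 154) [63 60 59]
(287, 160) [88 43 15]
side c6 124 324.8 181.5
side f1 126 314.0 179.5
top c6 52 280.3 193.1
top f1 56 278.2 206.0
jar top 0.99 0 0
glue top 0.36 8 -8
jar side 1.0 0 0
glue side 1.0 0 0
side [337 207] [374 236] orange 2 white 33
top [267 148] [312 191] orange 4 white 172
```

Run:
```python
from gate import *
for n in("side","top"):
    a,f=(cv2.imread(f"pics/{t}_{n}.png") for t in("c6","f1"))
    d=cv2.absdiff(a,f).max(2)>45; P=proj(n,w([(x,y,z) for x in(-49,49) for y in(-55,55) for z in(6,51)],DISP)); lo=P.min(0).astype(int)-2;hi=P.max(0).astype(int)+2
    for y,x in np.argwhere(d[lo[1]:hi[1],lo[0]:hi[0]])[:45]: print(n,(int(x+lo[0]),int(y+lo[1])),a[y+lo[1],x+lo[0]],f[y+lo[1],x+lo[0]])
```

```text
side (345, 215) [102  48  22] [129  98  89]
side (346, 215) [102  48  21] [186 181 193]
side (347, 215) [102  48  20] [196 192 206]
side (348, 215) [102  48  21] [196 193 205]
side (349, 215) [102  48  21] [175 172 182]
side (350, 215) [102  49  22] [124  89  78]
side (345, 216) [101  48  20] [171 166 176]
side (346, 216) [102  48  21] [196 196 211]
side (347, 216) [102  49  22] [156 156 168]
side (348, 216) [102  49  22] [155 155 165]
side (349, 216) [102  48  20] [148 148 158]
side (350, 216) [102  48  20] [128 122 129]
side (351, 216) [102  49  22] [122  95  88]
side (344, 217) [102  48  21] [126 107 104]
side (345, 217) [102  49  21] [166 165 177]
side (346, 217) [102  48  21] [146 146 158]
side (347, 217) [102  49  22] [135 135 144]
side (348, 217) [102  48  21] [136 136 145]
side (349, 217) [102  49  21] [135 135 145]
side (350, 217) [101  47  20] [131 131 140]
side (351, 217) [102  49  22] [135 133 140]
side (344, 218) [102  48  21] [124 119 127]
side (345, 218) [102  49  22] [137 137 146]
side (346, 218) [102  48  21] [128 128 137]
side (347, 218) [102  49  21] [134 134 144]

[... 1973 characters left out ...]
 174 186] [53 48 47]
top (281, 151) [216 218 229] [47 43 46]
top (282, 151) [227 228 233] [54 49 52]
top (283, 151) [225 225 230] [51 48 47]
top (284, 151) [212 211 223] [52 50 48]
top (285, 151) [199 199 214] [51 50 49]
top (286, 151) [170 173 187] [65 59 59]
top (287, 151) [129 129 140] [72 65 64]
top (290, 151) [ 50  59 105] [66 61 59]
top (291, 151) [ 48  75 154] [59 59 59]
top (292, 151) [ 43  83 179] [66 61 59]
top (293, 151) [ 49  88 190] [65 62 59]
top (294, 151) [ 46  87 190] [67 64 66]
top (295, 151) [ 42  83 182] [67 62 62]
top (296, 151) [ 43  73 162] [67 62 58]
top (297, 151) [ 42  61 125] [64 58 58]
top (277, 152) [100  94  96] [53 51 51]
top (278, 152) [100  96 101] [51 52 50]
```

```bash
python3 -c "
from rig import robot
print(robot.hand_in())"
```

```text
the job is handed in; nothing more can be done
None
```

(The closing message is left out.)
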